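Load the charger test jig with its safety cap off

ROBOT

A 6-joint arm with a two-finger parallel gripper is mounted at the origin on a cart in front of the work surface, level with it; the furniture and walls round the work are solid. World frame = base frame: x ahead of the robot, y to its left, z up, the work surface at z = 0. Lengths are in m, angles in rad, forces in N, time in s.
With the tool pointing down it reaches from about 0.425 to 0.95 m from the base axis. Payload 3.5 kg.
Tool frame: the origin (TCP) lies between the finger pads; the fingertips stand 14 mm ahead of it and the grasp point (between the pads) lies 5 mm behind it; z points along the fingers, y is the line along which they close (so a half turn about z gives the same grasp; the last joint's range is limited). The gripper opens to 85 mm and grips with 20 to 120 N. Pads are 22 mm wide; open, the fingers measure 114 mm over their backs; the gripper's body (76 mm by 85 mm) begins 54 mm behind the grasp point. The pads swing forward as they close: fully open they stand 13 mm farther back than shut.
Start: joints at [1.196, 0.286, 1.577, -0, 1.279, -0.15], TCP at [0.15, 0.658, 0.245] pointing down, gripper open.
Joint ranges: [-2.77, 2.77], [-0.9, 2.22], [0.21, 2.48], [-1.53, 4.67], [0.24, 2.81], [-2.84, 2.84]. Speed limits (rad/s): [2.79, 2.79, 3.14, 3.14, 3.14, 3.14].

INTERFACE

Orientations are given as a unit quaternion [x, y, z, w].
In Python, from plant import * gives the robot as it stands.
- The arm moves only by the tool step_arm, never from a script. Its argument "commands" is a list of rows, each an object of numbers: "gripper": the gripper's target within -1 to 1 (shut at 1, half-way at 0, fully open at -1); "x", "y", "z": the shift along the tool's x, y, z in mm; "spin": the turn about the tool's z in degrees. A call has exactly 10 rows; each row shifts and turns the commanded pose from where the row before left it, along the tool's axes as they then stand; what a row does not reach is not made up. A row lasts 1/10 s, in which the tool goes at most 50 mm and 8.59 degrees, less where a joint would pass 70% of its speed; a pose out of reach is approached as far as the arm can. A call with a gripper value outside its range is refused whole. The fingers move at their own pace and stop on an object; "force" is the grip in N (left out, the last holds). Time passes only in rows, so rows that do not move let the fingers close, or fill a call up. It gives the time, the measured TCP pose, the force, the opening and the grip force at its end, in the units of the state.
- get_state(): the state, without advancing time (a new reading comes with each control period).
- read_camera(name): name is "scene" or "top" or "wrist"; returns a dict with "color" (420x560x3 uint8, red, green, blue), "z_map" (420x560 float32, m along the optical axis (not along the pixel's ray), 0 where there is no reading), "fx", "fy", "cx", "cy" (pixels), "eye" and "attitude" of the camera in the world; the wrist camera has in their place "mount" (4x4, takes a point from camera to tool coordinates, whose origin is the TCP and whose axes are the flange's). Camera axes: x right, y up, looking along -z (the intrinsics and any distortion apply to the point x, -y, -z); pixel columns grow to the right and rows downward; lengths in m; the calibration is good to about 2 mm. A picture is of the moment at which its call begins: read the wrist's pose just before it.
- sign_off(): hands the job in; it is judged then, once.
The state is a dict: "time": time; "qpos": joint angles; "dq": joint speeds; "joint_efforts": joint torques, N m; "eef_pos": TCP position; "tcp_rot": TCP orientation; "contact_force": force on the tool from outside, world axes, zero at the start; "wrist_torque": the same for the moment, N m; "opening": opening from 0.0 (shut) to 1.0 (fully open); "finger_force": force on a finger pad.
Only numpy, scipy, OpenCV 4.12 (cv2) and the standard library are available. Lean on these libraries where they do the work, as an engineer would, in place of code of your own. Each camera call takes 0.05 s, during which the arm holds its last target. There are 200 camera calls.

TASK

Make the charger test jig dead: push its red safety cap down against the spring, twist it anticlockwise out of its catch and stand it upright in the green tray. Lay every loose charger flat in a nest of its own, prongs pointing through the gap in the blue fence, then turn the black clamp knob clockwise until it stiffens as the jaw bites and about thirty degrees further (never over fifty). Only then put the cap back, pushing and twisting it clockwise until it springs up locked, and leave the stack of sticks, the eyeglass and the radio where they are.

Things in the scene. Friction and masses are not known exactly. Their poses are not given: they have to be found in the camera images.
- jig: fixed test jig: aluminium plate 160 x 470 mm, top at z = 10 mm; origin under its middle; x points from clamp jaw to blue fence (away from the robot), y left, z up. Cap socket at x 0, y +185 mm; knob on a housing 58 mm square, 26 mm high at x -20, y -183 mm. Fence: face at x = +35 mm, 14 mm thick, 22 mm above the plate, a 24 mm gap for the prongs at each nest
- nest_1 (a point): nest at jig y = -99 mm: point on the plate's top where a charger's origin lies when fully home (front face on the fence); axes as the jig's, so a charger in it is turned half a turn from the jig's yaw. From fence to open jaw: 78 mm less 12 mm per rad of the knob. Ribs 5 mm high stand 22 mm either side of the nest's centre line. Nests are 66 mm apart
- nest_2 (a point): nest at jig y = -33 mm, as nest_1
- nest_3 (a point): nest at jig y = +33 mm, as nest_1
- nest_4 (a point): nest at jig y = +99 mm, as nest_1
- cap: red safety cap, loose, 70 g, 61 mm high: stem 44 mm across with two brass lugs (61 mm over all) near its foot, flange 60 mm across at z = 27 to 34 mm, on it a wing 52 x 16 mm, z = 34 to 61 mm, to grip across its 16 mm. Origin at the centre of the foot, x along the wing, z up. At the start locked in the socket, x along the jig's x, origin 30 mm above the jig's underside
- socket_mouth (a point): centre of the mouth of the cap's socket, on top of its black collar (82 mm across), 48 mm above the jig's underside. To free the cap: push down at least 6 mm (end of travel 8 mm; spring 6 N rising to 13 N), held down turn it anticlockwise from above by 59 degrees (51 to 67; a stop ends the turn), then lift straight out. It goes back the same way in reverse; locked, its wing lies along the jig's x (to 5 degrees), either way round
- jaw: steel clamp jaw, a bar 256 mm wide across all nests, 21 mm above the plate; origin at the middle of its face
- cap_tray: fixed green open tray 110 x 110 x 16 mm, walls 4 mm; origin at the centre of its underside; inner floor 4 mm up
- unit_1: white plug-in charger, 45 g: body 52 long x 36 wide x 24 mm high, two 24 mm prongs out of one end. Origin on the underside, on the centre line; its -x axis points the way the prongs point: front face at x = -15 mm, prong tips at -39 mm, plain tail face at +37 mm, middle of the body at +11 mm. Grip it across its 36 mm width. May be absent
- unit_2: white plug-in charger, 45 g: body 52 long x 36 wide x 24 mm high, two 24 mm prongs out of one end. Origin on the underside, on the centre line; its -x axis points the way the prongs point: front face at x = -15 mm, prong tips at -39 mm, plain tail face at +37 mm, middle of the body at +11 mm. Grip it across its 36 mm width. May be absent
- unit_3: black plug-in charger, 45 g: body 52 long x 36 wide x 24 mm high, two 24 mm prongs out of one end. Origin on the underside, on the centre line; its -x axis points the way the prongs point: front face at x = -15 mm, prong tips at -39 mm, plain tail face at +37 mm, middle of the body at +11 mm. Grip it across its 36 mm width. May be absent
- unit_4: black plug-in charger, 45 g: body 52 long x 36 wide x 24 mm high, two 24 mm prongs out of one end. Origin on the underside, on the centre line; its -x axis points the way the prongs point: front face at x = -15 mm, prong tips at -39 mm, plain tail face at +37 mm, middle of the body at +11 mm. Grip it across its 36 mm width. May be absent
- prongs_1 (a point): middle between the prong tips of unit_1
- prongs_2 (a point): the same of unit_2
- prongs_3 (a point): the same of unit_3
- prongs_4 (a point): the same of unit_4
- clamp_knob (a joint): turn of the black clamp knob in rad, growing clockwise from above, 0 to 3.4; starts at 0 to 0.6. Moves the jaw 12 mm per rad to the fence. Friction about 0.24 N m; with chargers home the sprung jaw bites at about 2.17: the torque steps to about 0.35 N m, then climbs 0.13 N m per rad. It stays where it is left. Aim for about 2.7; over 3.05 is too tight
- knob_grip (a point): on the knob's axis, 66 mm above the jig's underside, at the height to grip; its x axis is along the knob's wing (52 long x 16 wide, 48 to 76 mm above the jig's underside, to be gripped across its 16 mm), which stands on a disc 48 mm across
- stack: bundled stack of black sticks, 45 x 72 x 54 mm high; bystander, origin at the underside
- eyeglass: black eyeglass (loupe) 34 mm across, 30 high; bystander, origin at the underside
- radio: grey radio receiver 48 x 62 x 17 mm; bystander, origin at the underside
Not all that is in view belongs to the job. Leave any turquoise look-alike of the unit_2 alone. Leave any yellow look-alike of the unit_1 alone.

How it is judged:
On the way, in this order (a step that is already met when the one before it is completed fails the run):
1. the safety cap is free of its catch and out of the socket (z of cap in the frame of jig above 0.056 m), for 0.1 s.
2. the cap stands upright in the green tray (horizontal distance between cap and cap_tray below 0.036 m and z of cap in the frame of cap_tray below 0.01 m and angle between cap's own z axis and vertical below 0.12 rad and linear speed of cap below 0.02 m/s), for 0.2 s.
3. with the cap in the tray and the jaw open, every charger lies flat in a nest, prongs towards the fence (((x of unit_1 in the frame of nest_1 between -0.022 and 0.004 m and y of unit_1 in the frame of nest_1 between -0.009 and 0.009 m and z of unit_1 in the frame of nest_1 between -0.004 and 0.004 m and x of prongs_1 in the frame of nest_1 above 0 m and y of prongs_1 in the frame of nest_1 between -0.009 and 0.009 m) or (x of unit_1 in the frame of nest_2 between -0.022 and 0.004 m and y of unit_1 in the frame of nest_2 between -0.009 and 0.009 m and z of unit_1 in the frame of nest_2 between -0.004 and 0.004 m and x of prongs_1 in the frame of nest_2 above 0 m and y of prongs_1 in the frame of nest_2 between -0.009 and 0.009 m) or (x of unit_1 in the frame of nest_3 between -0.022 and 0.004 m and y of unit_1 in the frame of nest_3 between -0.009 and 0.009 m and z of unit_1 in the frame of nest_3 between -0.004 and 0.004 m and x of prongs_1 in the frame of nest_3 above 0 m and y of prongs_1 in the frame of nest_3 between -0.009 and 0.009 m) or (x of unit_1 in the frame of nest_4 between -0.022 and 0.004 m and y of unit_1 in the frame of nest_4 between -0.009 and 0.009 m and z of unit_1 in the frame of nest_4 between -0.004 and 0.004 m and x of prongs_1 in the frame of nest_4 above 0 m and y of prongs_1 in the frame of nest_4 between -0.009 and 0.009 m)) and ((x of unit_2 in the frame of nest_1 between -0.022 and 0.004 m and y of unit_2 in the frame of nest_1 between -0.009 and 0.009 m and z of unit_2 in the frame of nest_1 between -0.004 and 0.004 m and x of prongs_2 in the frame of nest_1 above 0 m and y of prongs_2 in the frame of nest_1 between -0.009 and 0.009 m) or (x of unit_2 in the frame of nest_2 between -0.022 and 0.004 m and y of unit_2 in the frame of nest_2 between -0.009 and 0.009 m and z of unit_2 in the frame of nest_2 between -0.004 and 0.004 m and x of prongs_2 in the frame of nest_2 above 0 m and y of prongs_2 in the frame of nest_2 between -0.009 and 0.009 m) or (x of unit_2 in the frame of nest_3 between -0.022 and 0.004 m and y of unit_2 in the frame of nest_3 between -0.009 and 0.009 m and z of unit_2 in the frame of nest_3 between -0.004 and 0.004 m and x of prongs_2 in the frame of nest_3 above 0 m and y of prongs_2 in the frame of nest_3 between -0.009 and 0.009 m) or (x of unit_2 in the frame of nest_4 between -0.022 and 0.004 m and y of unit_2 in the frame of nest_4 between -0.009 and 0.009 m and z of unit_2 in the frame of nest_4 between -0.004 and 0.004 m and x of prongs_2 in the frame of nest_4 above 0 m and y of prongs_2 in the frame of nest_4 between -0.009 and 0.009 m)) and ((x of unit_3 in the frame of nest_1 between -0.022 and 0.004 m and y of unit_3 in the frame of nest_1 between -0.009 and 0.009 m and z of unit_3 in the frame of nest_1 between -0.004 and 0.004 m and x of prongs_3 in the frame of nest_1 above 0 m and y of prongs_3 in the frame of nest_1 between -0.009 and 0.009 m) or (x of unit_3 in the frame of nest_2 between -0.022 and 0.004 m and y of unit_3 in the frame of nest_2 between -0.009 and 0.009 m and z of unit_3 in the frame of nest_2 between -0.004 and 0.004 m and x of prongs_3 in the frame of nest_2 above 0 m and y of prongs_3 in the frame of nest_2 between -0.009 and 0.009 m) or (x of unit_3 in the frame of nest_3 between -0.022 and 0.004 m and y of unit_3 in the frame of nest_3 between -0.009 and 0.009 m and z of unit_3 in the frame of nest_3 between -0.004 and 0.004 m and x of prongs_3 in the frame of nest_3 above 0 m and y of prongs_3 in the frame of nest_3 between -0.009 and 0.009 m) or (x of unit_3 in the frame of nest_4 between -0.022 and 0.004 m and y of unit_3 in the frame of nest_4 between -0.009 and 0.009 m and z of unit_3 in the frame of nest_4 between -0.004 and 0.004 m and x of prongs_3 in the frame of nest_4 above 0 m and y of prongs_3 in the frame of nest_4 between -0.009 and 0.009 m)) and ((x of unit_4 in the frame of nest_1 between -0.022 and 0.004 m and y of unit_4 in the frame of nest_1 between -0.009 and 0.009 m and z of unit_4 in the frame of nest_1 between -0.004 and 0.004 m and x of prongs_4 in the frame of nest_1 above 0 m and y of prongs_4 in the frame of nest_1 between -0.009 and 0.009 m) or (x of unit_4 in the frame of nest_2 between -0.022 and 0.004 m and y of unit_4 in the frame of nest_2 between -0.009 and 0.009 m and z of unit_4 in the frame of nest_2 between -0.004 and 0.004 m and x of prongs_4 in the frame of nest_2 above 0 m and y of prongs_4 in the frame of nest_2 between -0.009 and 0.009 m) or (x of unit_4 in the frame of nest_3 between -0.022 and 0.004 m and y of unit_4 in the frame of nest_3 between -0.009 and 0.009 m and z of unit_4 in the frame of nest_3 between -0.004 and 0.004 m and x of prongs_4 in the frame of nest_3 above 0 m and y of prongs_4 in the frame of nest_3 between -0.009 and 0.009 m) or (x of unit_4 in the frame of nest_4 between -0.022 and 0.004 m and y of unit_4 in the frame of nest_4 between -0.009 and 0.009 m and z of unit_4 in the frame of nest_4 between -0.004 and 0.004 m and x of prongs_4 in the frame of nest_4 above 0 m and y of prongs_4 in the frame of nest_4 between -0.009 and 0.009 m)) and horizontal distance between cap and cap_tray below 0.036 m and value of joint clamp_knob below 2.1 rad), for 0.2 s.
4. with the cap still in the tray, the knob is past the bite by the extra turn and every charger is against the fence (((x of unit_1 in the frame of nest_1 between -0.005 and 0.004 m and y of unit_1 in the frame of nest_1 between -0.009 and 0.009 m and z of unit_1 in the frame of nest_1 between -0.004 and 0.004 m and x of prongs_1 in the frame of nest_1 above 0.017 m and y of prongs_1 in the frame of nest_1 between -0.009 and 0.009 m) or (x of unit_1 in the frame of nest_2 between -0.005 and 0.004 m and y of unit_1 in the frame of nest_2 between -0.009 and 0.009 m and z of unit_1 in the frame of nest_2 between -0.004 and 0.004 m and x of prongs_1 in the frame of nest_2 above 0.017 m and y of prongs_1 in the frame of nest_2 between -0.009 and 0.009 m) or (x of unit_1 in the frame of nest_3 between -0.005 and 0.004 m and y of unit_1 in the frame of nest_3 between -0.009 and 0.009 m and z of unit_1 in the frame of nest_3 between -0.004 and 0.004 m and x of prongs_1 in the frame of nest_3 above 0.017 m and y of prongs_1 in the frame of nest_3 between -0.009 and 0.009 m) or (x of unit_1 in the frame of nest_4 between -0.005 and 0.004 m and y of unit_1 in the frame of nest_4 between -0.009 and 0.009 m and z of unit_1 in the frame of nest_4 between -0.004 and 0.004 m and x of prongs_1 in the frame of nest_4 above 0.017 m and y of prongs_1 in the frame of nest_4 between -0.009 and 0.009 m)) and ((x of unit_2 in the frame of nest_1 between -0.005 and 0.004 m and y of unit_2 in the frame of nest_1 between -0.009 and 0.009 m and z of unit_2 in the frame of nest_1 between -0.004 and 0.004 m and x of prongs_2 in the frame of nest_1 above 0.017 m and y of prongs_2 in the frame of nest_1 between -0.009 and 0.009 m) or (x of unit_2 in the frame of nest_2 between -0.005 and 0.004 m and y of unit_2 in the frame of nest_2 between -0.009 and 0.009 m and z of unit_2 in the frame of nest_2 between -0.004 and 0.004 m and x of prongs_2 in the frame of nest_2 above 0.017 m and y of prongs_2 in the frame of nest_2 between -0.009 and 0.009 m) or (x of unit_2 in the frame of nest_3 between -0.005 and 0.004 m and y of unit_2 in the frame of nest_3 between -0.009 and 0.009 m and z of unit_2 in the frame of nest_3 between -0.004 and 0.004 m and x of prongs_2 in the frame of nest_3 above 0.017 m and y of prongs_2 in the frame of nest_3 between -0.009 and 0.009 m) or (x of unit_2 in the frame of nest_4 between -0.005 and 0.004 m and y of unit_2 in the frame of nest_4 between -0.009 and 0.009 m and z of unit_2 in the frame of nest_4 between -0.004 and 0.004 m and x of prongs_2 in the frame of nest_4 above 0.017 m and y of prongs_2 in the frame of nest_4 between -0.009 and 0.009 m)) and ((x of unit_3 in the frame of nest_1 between -0.005 and 0.004 m and y of unit_3 in the frame of nest_1 between -0.009 and 0.009 m and z of unit_3 in the frame of nest_1 between -0.004 and 0.004 m and x of prongs_3 in the frame of nest_1 above 0.017 m and y of prongs_3 in the frame of nest_1 between -0.009 and 0.009 m) or (x of unit_3 in the frame of nest_2 between -0.005 and 0.004 m and y of unit_3 in the frame of nest_2 between -0.009 and 0.009 m and z of unit_3 in the frame of nest_2 between -0.004 and 0.004 m and x of prongs_3 in the frame of nest_2 above 0.017 m and y of prongs_3 in the frame of nest_2 between -0.009 and 0.009 m) or (x of unit_3 in the frame of nest_3 between -0.005 and 0.004 m and y of unit_3 in the frame of nest_3 between -0.009 and 0.009 m and z of unit_3 in the frame of nest_3 between -0.004 and 0.004 m and x of prongs_3 in the frame of nest_3 above 0.017 m and y of prongs_3 in the frame of nest_3 between -0.009 and 0.009 m) or (x of unit_3 in the frame of nest_4 between -0.005 and 0.004 m and y of unit_3 in the frame of nest_4 between -0.009 and 0.009 m and z of unit_3 in the frame of nest_4 between -0.004 and 0.004 m and x of prongs_3 in the frame of nest_4 above 0.017 m and y of prongs_3 in the frame of nest_4 between -0.009 and 0.009 m)) and ((x of unit_4 in the frame of nest_1 between -0.005 and 0.004 m and y of unit_4 in the frame of nest_1 between -0.009 and 0.009 m and z of unit_4 in the frame of nest_1 between -0.004 and 0.004 m and x of prongs_4 in the frame of nest_1 above 0.017 m and y of prongs_4 in the frame of nest_1 between -0.009 and 0.009 m) or (x of unit_4 in the frame of nest_2 between -0.005 and 0.004 m and y of unit_4 in the frame of nest_2 between -0.009 and 0.009 m and z of unit_4 in the frame of nest_2 between -0.004 and 0.004 m and x of prongs_4 in the frame of nest_2 above 0.017 m and y of prongs_4 in the frame of nest_2 between -0.009 and 0.009 m) or (x of unit_4 in the frame of nest_3 between -0.005 and 0.004 m and y of unit_4 in the frame of nest_3 between -0.009 and 0.009 m and z of unit_4 in the frame of nest_3 between -0.004 and 0.004 m and x of prongs_4 in the frame of nest_3 above 0.017 m and y of prongs_4 in the frame of nest_3 between -0.009 and 0.009 m) or (x of unit_4 in the frame of nest_4 between -0.005 and 0.004 m and y of unit_4 in the frame of nest_4 between -0.009 and 0.009 m and z of unit_4 in the frame of nest_4 between -0.004 and 0.004 m and x of prongs_4 in the frame of nest_4 above 0.017 m and y of prongs_4 in the frame of nest_4 between -0.009 and 0.009 m)) and horizontal distance between cap and cap_tray below 0.036 m and value of joint clamp_knob between 2.42 and 3.05 rad), for 0.2 s.
At the end, for the whole second after the job is handed in: The cap is locked in its socket, sprung up (origin 30 mm above the jig's underside, wing along the jig's x to 8 degrees); every charger flat in its own nest, prongs through the gap, within 5 mm of the fence and 9 mm sideways; the knob at 2.42 to 3.05 rad (bite 2.17) (horizontal distance between cap and socket_mouth below 0.006 m and z of cap in the frame of jig between 0.026 and 0.034 m and angle between the x axis of cap and the x axis of jig, either way round below 0.14 rad and ((x of unit_1 in the frame of nest_1 between -0.005 and 0.004 m and y of unit_1 in the frame of nest_1 between -0.009 and 0.009 m and z of unit_1 in the frame of nest_1 between -0.004 and 0.004 m and x of prongs_1 in the frame of nest_1 above 0.017 m and y of prongs_1 in the frame of nest_1 between -0.009 and 0.009 m) or (x of unit_1 in the frame of nest_2 between -0.005 and 0.004 m and y of unit_1 in the frame of nest_2 between -0.009 and 0.009 m and z of unit_1 in the frame of nest_2 between -0.004 and 0.004 m and x of prongs_1 in the frame of nest_2 above 0.017 m and y of prongs_1 in the frame of nest_2 between -0.009 and 0.009 m) or (x of unit_1 in the frame of nest_3 between -0.005 and 0.004 m and y of unit_1 in the frame of nest_3 between -0.009 and 0.009 m and z of unit_1 in the frame of nest_3 between -0.004 and 0.004 m and x of prongs_1 in the frame of nest_3 above 0.017 m and y of prongs_1 in the frame of nest_3 between -0.009 and 0.009 m) or (x of unit_1 in the frame of nest_4 between -0.005 and 0.004 m and y of unit_1 in the frame of nest_4 between -0.009 and 0.009 m and z of unit_1 in the frame of nest_4 between -0.004 and 0.004 m and x of prongs_1 in the frame of nest_4 above 0.017 m and y of prongs_1 in the frame of nest_4 between -0.009 and 0.009 m)) and ((x of unit_2 in the frame of nest_1 between -0.005 and 0.004 m and y of unit_2 in the frame of nest_1 between -0.009 and 0.009 m and z of unit_2 in the frame of nest_1 between -0.004 and 0.004 m and x of prongs_2 in the frame of nest_1 above 0.017 m and y of prongs_2 in the frame of nest_1 between -0.009 and 0.009 m) or (x of unit_2 in the frame of nest_2 between -0.005 and 0.004 m and y of unit_2 in the frame of nest_2 between -0.009 and 0.009 m and z of unit_2 in the frame of nest_2 between -0.004 and 0.004 m and x of prongs_2 in the frame of nest_2 above 0.017 m and y of prongs_2 in the frame of nest_2 between -0.009 and 0.009 m) or (x of unit_2 in the frame of nest_3 between -0.005 and 0.004 m and y of unit_2 in the frame of nest_3 between -0.009 and 0.009 m and z of unit_2 in the frame of nest_3 between -0.004 and 0.004 m and x of prongs_2 in the frame of nest_3 above 0.017 m and y of prongs_2 in the frame of nest_3 between -0.009 and 0.009 m) or (x of unit_2 in the frame of nest_4 between -0.005 and 0.004 m and y of unit_2 in the frame of nest_4 between -0.009 and 0.009 m and z of unit_2 in the frame of nest_4 between -0.004 and 0.004 m and x of prongs_2 in the frame of nest_4 above 0.017 m and y of prongs_2 in the frame of nest_4 between -0.009 and 0.009 m)) and ((x of unit_3 in the frame of nest_1 between -0.005 and 0.004 m and y of unit_3 in the frame of nest_1 between -0.009 and 0.009 m and z of unit_3 in the frame of nest_1 between -0.004 and 0.004 m and x of prongs_3 in the frame of nest_1 above 0.017 m and y of prongs_3 in the frame of nest_1 between -0.009 and 0.009 m) or (x of unit_3 in the frame of nest_2 between -0.005 and 0.004 m and y of unit_3 in the frame of nest_2 between -0.009 and 0.009 m and z of unit_3 in the frame of nest_2 between -0.004 and 0.004 m and x of prongs_3 in the frame of nest_2 above 0.017 m and y of prongs_3 in the frame of nest_2 between -0.009 and 0.009 m) or (x of unit_3 in the frame of nest_3 between -0.005 and 0.004 m and y of unit_3 in the frame of nest_3 between -0.009 and 0.009 m and z of unit_3 in the frame of nest_3 between -0.004 and 0.004 m and x of prongs_3 in the frame of nest_3 above 0.017 m and y of prongs_3 in the frame of nest_3 between -0.009 and 0.009 m) or (x of unit_3 in the frame of nest_4 between -0.005 and 0.004 m and y of unit_3 in the frame of nest_4 between -0.009 and 0.009 m and z of unit_3 in the frame of nest_4 between -0.004 and 0.004 m and x of prongs_3 in the frame of nest_4 above 0.017 m and y of prongs_3 in the frame of nest_4 between -0.009 and 0.009 m)) and ((x of unit_4 in the frame of nest_1 between -0.005 and 0.004 m and y of unit_4 in the frame of nest_1 between -0.009 and 0.009 m and z of unit_4 in the frame of nest_1 between -0.004 and 0.004 m and x of prongs_4 in the frame of nest_1 above 0.017 m and y of prongs_4 in the frame of nest_1 between -0.009 and 0.009 m) or (x of unit_4 in the frame of nest_2 between -0.005 and 0.004 m and y of unit_4 in the frame of nest_2 between -0.009 and 0.009 m and z of unit_4 in the frame of nest_2 between -0.004 and 0.004 m and x of prongs_4 in the frame of nest_2 above 0.017 m and y of prongs_4 in the frame of nest_2 between -0.009 and 0.009 m) or (x of unit_4 in the frame of nest_3 between -0.005 and 0.004 m and y of unit_4 in the frame of nest_3 between -0.009 and 0.009 m and z of unit_4 in the frame of nest_3 between -0.004 and 0.004 m and x of prongs_4 in the frame of nest_3 above 0.017 m and y of prongs_4 in the frame of nest_3 between -0.009 and 0.009 m) or (x of unit_4 in the frame of nest_4 between -0.005 and 0.004 m and y of unit_4 in the frame of nest_4 between -0.009 and 0.009 m and z of unit_4 in the frame of nest_4 between -0.004 and 0.004 m and x of prongs_4 in the frame of nest_4 above 0.017 m and y of prongs_4 in the frame of nest_4 between -0.009 and 0.009 m)) and value of joint clamp_knob between 2.42 and 3.05 rad and linear speed of each of cap, unit_1, unit_2, unit_3, unit_4 below 0.02 m/s); the robot touches nothing.
It fails at once if the knob is overtightened (value of joint clamp_knob above 3.12 rad).
It fails at once if the stack of sticks is disturbed (distance of stack from where it was at the start of the episode above 0.03 m).
It fails at once if the eyeglass is disturbed (distance of eyeglass from where it was at the start of the episode above 0.03 m).
It fails at once if the radio is disturbed (distance of radio from where it was at the start of the episode above 0.03 m).
Of unit_1, unit_2, unit_3, unit_4 only 2 to 4 are there at a start; the rules pass over those that are not, and their reading is None.
At some moment in a run one of unit_1, unit_2, unit_3, unit_4 may be knocked a few centimetres aside while the robot is not near it.
It also fails if it takes over 210 s, if anything falls off the work surface, if the arm or the gripper's body presses on something with over 40 N, if the wrist force passes 120 N, or if a joint passes its speed limit or range.

## Working session

There is one attempt and no reset: what is moved stays moved. The work goes in short steps, Python scripts to look and compute and a tool call to move; the robot and the scene stay as the last step left them, time stands still between calls to the robot, and variables do not carry over. Pictures are saved under pics/ and viewed, at most 14 in all, crops included, and the job is handed in when it is done.

Besides the shell and the picture viewer there is one more tool, called after "Call:" as name(argument=value, ...), one argument or row to a line, values as JSON. step_arm: Moves the arm, as the interface text tells. Its arguments: {"type":"object","properties":{"commands":{"type":"array"},"force":{"type":"number"}},"required":["commands"]}

```bash
mkdir -p pics; cat > h.py <<'E'
from plant import *
import numpy as np, cv2
from scipy.spatial.transform import Rotation as R
def shot(n,name):
    s=get_state(); c=read_camera(n)
    cv2.imwrite(f'pics/{name}.png',cv2.cvtColor(c['color'],cv2.COLOR_RGB2BGR))
    if n=='wrist':
        T=np.eye(4);T[:3,:3]=R.from_quat(s['tcp_rot']).as_matrix();T[:3,3]=s['eef_pos'];c['T']=T@np.array(c['mount'])
    else:
        T=np.eye(4);a=np.array(c['attitude']);T[:3,:3]=a if a.shape==(3,3) else R.from_quat(a).as_matrix();T[:3,3]=c['eye'];c['T']=T
    np.savez(f'pics/{name}.npz',**{k:np.array(v) for k,v in c.items()})
    return c
def cloud(c):
    z=np.array(c['z_map']);v,u=np.mgrid[:z.shape[0],:z.shape[1]]
    P=np.stack([(u-c['cx'])/c['fx']*z,-(v-c['cy'])/c['fy']*z,-z,np.ones_like(z)],-1)
    W=(P@np.array(c['T']).T)[...,:3];W[z==0]=np.nan
    return W
def load(name): return dict(np.load(f'pics/{name}.npz'))
E
python3 - <<'E'
from h import *
for n in ['top','scene']:
    c=shot(n,n); print({k:np.array(v).tolist() for k,v in c.items() if k not in('color','z_map','T')})
s=get_state();print(s)
E
```

```text
{'fx': 411.052221142754, 'fy': 411.052221142754, 'cx': 274.3050280631237, 'cy': 214.63184659606912, 'eye': [0.4552182862872095, 0.013072351477668541, 1.1426409424357662], 'attitude': [0.01550203751964749, -0.034815356516137416, -0.7006570188543952, 0.7124796977552871]}
{'fx': 410.6800682412378, 'fy': 410.6800682412378, 'cx': 272.68380642954577, 'cy': 208.2338061490536, 'eye': [-0.026436004797131357, -0.84038422499431, 0.5898545809085771], 'attitude': [0.502153547622826, -0.1579927069309409, -0.24575870632631452, 0.8139304499963497]}
{'time': 0.1, 'qpos': array([ 1.19601871e+00,  2.87118518e-01,  1.57802217e+00,  9.06648805e-07,
        1.27861323e+00, -1.49988303e-01]), 'dq': array([-2.30884427e-04, -1.65394885e-03, -1.93926626e-03,  7.54314465e-06,
        5.90551472e-04, -1.86405255e-04]), 'joint_efforts': array([ 4.20629303e-04, -4.07296550e+01, -2.93697578e+01, -1.70119401e-04,
        3.37993806e-03, -8.56965443e-06]), 'eef_pos': array([0.15021293, 0.65749614, 0.24406241]), 'tcp_rot': array([ 1.12158230e-01,  9.93689772e-01, -1.04353306e-03, -2.80715989e-04]), 'contact_force': array([-0.39590347,  0.63549596,  0.68895966]), 'wrist_torque': array([-0.03104353, -0.03098139, -0.01263981]), 'finger_force': 0.0, 'opening': 1.0000875036303853}
```

View pics/top.png

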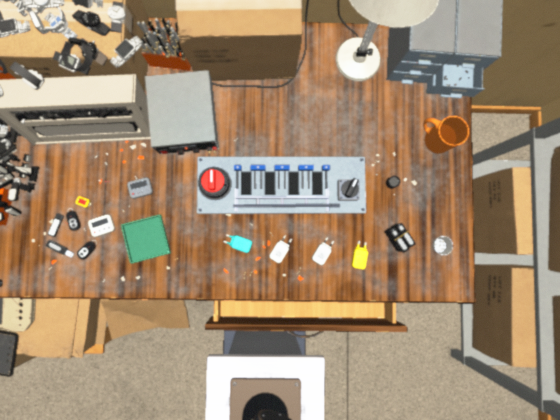

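View pics/scene.png

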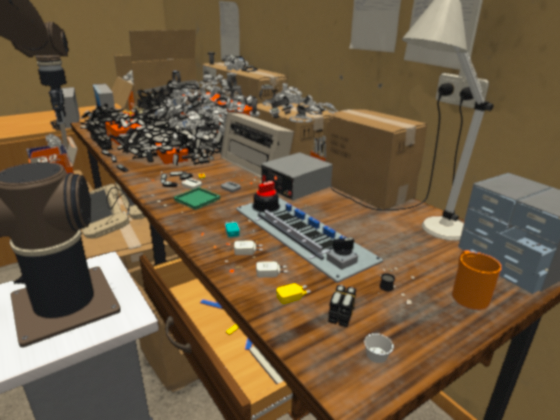

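```bash
python3 - <<'E'
from h import *
c=load('top');im=cv2.cvtColor(c['color'],cv2.COLOR_RGB2BGR)
a=cv2.resize(im[185:270,30:170],None,fx=5.7,fy=5.7,interpolation=cv2.INTER_CUBIC)[:290*2]
b=cv2.resize(im[150:275,190:420],None,fx=3.4,fy=3.4,interpolation=cv2.INTER_CUBIC)
cv2.imwrite('pics/c1.png',a);cv2.imwrite('pics/c2.png',b)
W=cloud(c)
for n,(u,v) in dict(w1=(281,252),w2=(322,254),b1=(72,220),b2=(87,250),b3=(55,225),b4=(60,247),tray=(146,238),cap=(212,180),coll=(212,194),knob=(348,188),yel=(360,256),tur=(240,243),c1=(199,158),c2=(364,158),c3=(199,212),c4=(364,212)).items(): print(n,np.round(np.nanmedian(W[v-1:v+2,u-1:u+2].reshape(-1,3),0),3))
E
```

```text
w1 [ 0.434 -0.037  0.024]
w2 [ 0.43  -0.149  0.023]
b1 [0.512 0.532 0.014]
b2 [0.431 0.488 0.013]
b3 [0.498 0.578 0.011]
b4 [0.438 0.561 0.012]
tray [0.466 0.334 0.002]
cap [0.617 0.147 0.091]
coll [0.586 0.151 0.049]
knob [ 0.606 -0.21   0.069]
yel [ 0.426 -0.253  0.024]
tur [0.457 0.075 0.024]
c1 [0.69  0.194 0.012]
c2 [ 0.701 -0.267  0.007]
c3 [0.54  0.19  0.009]
c4 [ 0.548 -0.267  0.007]
```

View pics/c1.png

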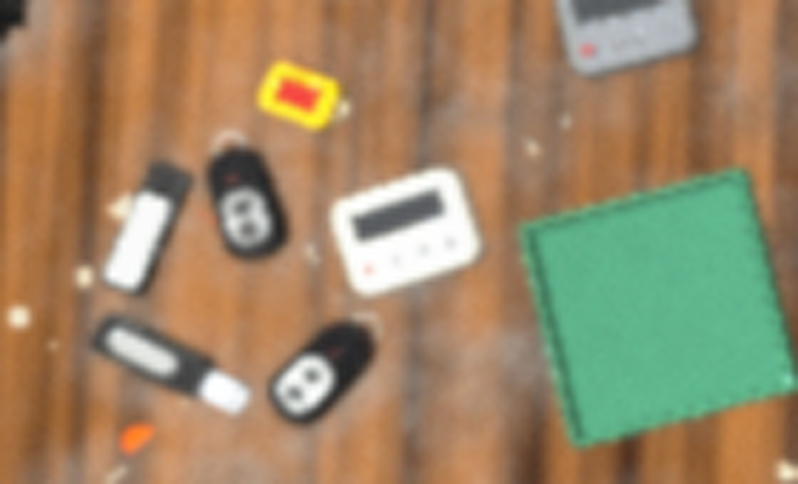

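View pics/c2.png

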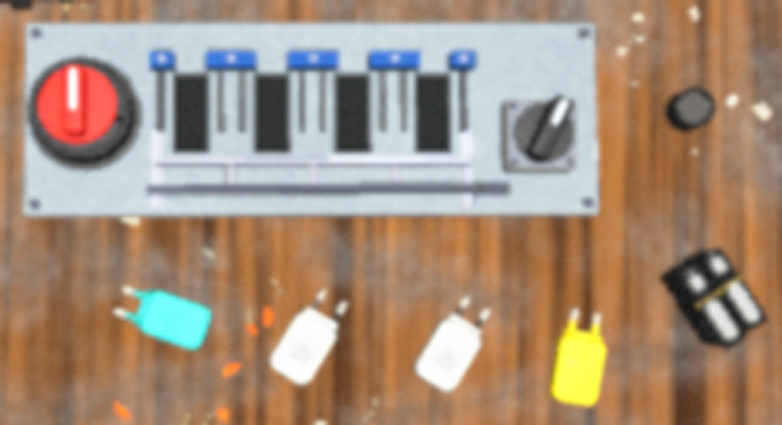

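```bash
cat >> h.py <<'E'
def rect(P):
    (cx,cy),(w,h),a=cv2.minAreaRect((P[:,:2]*1000).astype(np.float32)); return [round(float(t),1) for t in (cx,cy,w,h,a)]
E
python3 - <<'E'
from h import *
c=load('top');W=cloud(c);im=c['color'];hsv=cv2.cvtColor(im,cv2.COLOR_RGB2HSV).astype(int)
H,S,V=hsv[...,0],hsv[...,1],hsv[...,2]
def reg(m,u0,u1,v0,v1):
    k=np.zeros_like(m);k[v0:v1,u0:u1]=m[v0:v1,u0:u1];return k&np.isfinite(W[...,2])
def big(m):
    n,l,st,_=cv2.connectedComponentsWithStats(m.astype(np.uint8));return l==1+np.argmax(st[1:,4])
m=big(reg((S<75)&(V>110),190,375,150,220));print('plate',rect(W[m&(W[...,2]<.03)]))
m=reg((H>105)&(H<125)&(S>150),190,375,150,190);print('fence',rect(W[m]),np.nanmedian(W[m],0))
m=big(reg((H<6)&(S>150)&(V>120),195,235,160,205));P=W[m];print('capflange',rect(P[(P[:,2]>.055)&(P[:,2]<.07)]),np.unique(np.round(P[:,2],2),return_counts=True))
print('wing',rect(P[P[:,2]>.082]))
m=big(reg((H>60)&(H<90)&(S>100),110,180,210,270));print('tray',rect(W[m]),np.median(W[m],0))
for n,b in dict(w1=(265,300,233,268),w2=(308,336,233,268)).items():
    m=big(reg((S<60)&(V>170),*b));P=W[m];P=P[P[:,2]>.015];print(n,rect(P),len(P))
m=reg(W[...,2]>.06,335,365,170,205);print('knobwing',rect(W[m]))
m=reg(W[...,2]>.03,335,365,170,205);print('housing',rect(W[m]))
for u in (246,270,293,317): print('nest',np.round(W[183,u],3))
m=reg((W[...,2]>.02),235,325,195,212);print('jaw',rect(W[m]),np.nanmedian(W[m],0))
E
```

```text
plate [629.3, -35.6, 184.1, 477.1, 1.5]
fence [664.3, -34.8, 9.7, 254.8, 1.2] [ 0.66378418 -0.03584264  0.03115601]
capflange [619.6, 148.7, 56.1, 55.5, 2.1] (array([0.01, 0.04, 0.05, 0.06, 0.07, 0.08, 0.09, 0.1 ]), array([  1,   4,  15, 189,  82,  10,  61,   3]))
wing [620.2, 148.1, 51.4, 13.4, 1.2]
tray [464.6, 332.3, 105.1, 107.7, 15.9] [0.46409257 0.33555789 0.00409042]
w1 [436.4, -31.9, 35.5, 56.2, 59.0] 259
w2 [431.9, -148.5, 36.2, 56.8, 58.6] 263
knobwing [607.9, -218.6, 16.7, 51.6, 65.6]
housing [608.3, -218.6, 55.8, 58.5, 1.0]
nest [0.623 0.063 0.008]
nest [ 0.624 -0.004  0.012]
nest [ 0.625 -0.068  0.011]
nest [ 0.627 -0.135  0.008]
jaw [572.4, -31.0, 28.2, 244.0, 1.0] [ 0.57309059 -0.03418347  0.02820479]
```

```bash
cat >> h.py <<'E'
def go(x,y,z,yaw):
    s=get_state();M=R.from_quat(s['tcp_rot']).as_matrix()
    d=M.T@(np.array([x,y,z])-s['eef_pos'])*1000
    cur=np.degrees(np.arctan2(M[1,1],M[0,1]));sp=(cur-yaw+180)%360-180
    print('shift',np.round(d,1),'len',round(float(np.linalg.norm(d)),1),'spin',round(float(sp),1),'| yaw',round(float(cur),2),'j0/j5',np.round(np.degrees(s['qpos'][[0,5]]),1),'tilt',np.round(M[:2,2],4),'pos',np.round(s['eef_pos'],4),'t',s['time'])
E
python3 -c "
from h import *
go(.62,.1485,.2,91.3)"
```

```text
shift [-571.4 -391.4   44.7] len 694.1 spin -14.2 | yaw 77.12 j0/j5 [68.5 -8.6] tilt [-0.0008 -0.002 ] pos [0.1502 0.6575 0.2441] t 0.1
```

Call:
step_arm(
  commands=[
    {"x": -36,"y": -24,"z": 3,"gripper": -1},
    {"x": -36,"y": -24,"z": 3,"gripper": -1},
    {"x": -36,"y": -24,"z": 3,"gripper": -1},
    {"x": -36,"y": -24,"z": 3,"gripper": -1},
    {"x": -36,"y": -24,"z": 3,"gripper": -1},
    {"x": -36,"y": -24,"z": 3,"gripper": -1},
    {"x": -36,"y": -24,"z": 3,"gripper": -1},
    {"x": -36,"y": -24,"z": 3,"gripper": -1},
    {"x": -36,"y": -24,"z": 3,"gripper": -1},
    {"x": -36,"y": -24,"z": 3,"gripper": -1},
  ],
  force=60,
)

```text
invalid input
```

Call:
step_arm(
  commands=[
    {"x": -36,"y": -24,"z": 3},
    {"x": -36,"y": -24,"z": 3},
    {"x": -36,"y": -24,"z": 3},
    {"x": -36,"y": -24,"z": 3},
    {"x": -34,"y": -28,"z": 3},
    {"x": -30,"y": -22,"z": 3},
    {"spin": -7},
    {"spin": -7.2},
    {"x": 0},
    {"x": 0},
  ],
)

```text
invalid input
```

```bash
python3 - <<'E'
from h import *
go(.62,.1485,.08,91.3)
c=shot('wrist','wr1');W=cloud(c);hsv=cv2.cvtColor(c['color'],cv2.COLOR_RGB2HSV).astype(int)
H,S,V=hsv[...,0],hsv[...,1],hsv[...,2]
m=((H<6)|(H>174))&(S>150)&(V>100)&np.isfinite(W[...,2])
P=W[m];print(len(P));Q=P[(P[:,2]>.084)&(P[:,2]<.1)];print('wing',rect(Q) if len(Q) else 0,np.median(Q,0) if len(Q) else 0)
Q=P[(P[:,2]>.057)&(P[:,2]<.072)];print('fl',rect(Q),np.median(Q,0))
E
```

```text
shift [-571.5 -391.1  164.7] len 711.8 spin -14.2 | yaw 77.12 j0/j5 [68.5 -8.6] tilt [-0.0008 -0.002 ] pos [0.1502 0.6575 0.2441] t 0.1
3
wing 0 0
fl [0.0, 0.0, 0.0, 0.0, 0.0] [nan nan nan]
  return _methods._mean(a, axis=axis, dtype=dtype,
  ret = um.true_divide(
```

View pics/wr1.png

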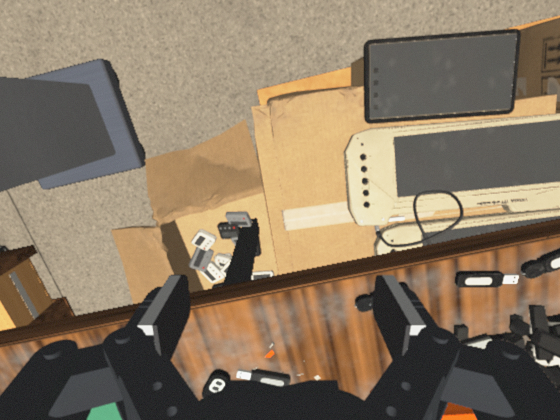

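The call was refused and the picture shows the unmoved start view; rows seem to need every field.

Call:
step_arm(
  commands=[
    {"x": -36,"y": -24,"z": 3,"spin": 0,"gripper": -1},
    {"x": -36,"y": -24,"z": 3,"spin": 0,"gripper": -1},
    {"x": -36,"y": -24,"z": 3,"spin": 0,"gripper": -1},
    {"x": -36,"y": -24,"z": 3,"spin": 0,"gripper": -1},
    {"x": -36,"y": -24,"z": 3,"spin": 0,"gripper": -1},
    {"x": -36,"y": -24,"z": 3,"spin": 0,"gripper": -1},
    {"x": -36,"y": -24,"z": 3,"spin": 0,"gripper": -1},
    {"x": -36,"y": -24,"z": 3,"spin": 0,"gripper": -1},
    {"x": -36,"y": -24,"z": 3,"spin": 0,"gripper": -1},
    {"x": -36,"y": -24,"z": 3,"spin": 0,"gripper": -1},
  ],
  force=60,
)

```text
time: 1.15
eef_pos: [0.4486, 0.3423, 0.215]
tcp_rot: [0.112, 0.994, -0.0, -0.0]
contact_force: [-0.2, 0.7, -0.5]
opening: 1.001
finger_force: 0.0
```

Call:
step_arm(
  commands=[
    {"x": -36,"y": -24,"z": 3,"spin": 0,"gripper": -1},
    {"x": -36,"y": -24,"z": 3,"spin": 0,"gripper": -1},
    {"x": -36,"y": -24,"z": 3,"spin": 0,"gripper": -1},
    {"x": -36,"y": -24,"z": 3,"spin": 0,"gripper": -1},
    {"x": -34,"y": -28,"z": 3,"spin": 0,"gripper": -1},
    {"x": -30,"y": -22,"z": 3,"spin": 0,"gripper": -1},
    {"x": 0,"y": 0,"z": 0,"spin": -7,"gripper": -1},
    {"x": 0,"y": 0,"z": 0,"spin": -7.2,"gripper": -1},
    {"x": 0,"y": 0,"z": 0,"spin": 0,"gripper": -1},
    {"x": 0,"y": 0,"z": 0,"spin": 0,"gripper": -1},
  ],
)

```text
time: 2.15
eef_pos: [0.6179, 0.1551, 0.197]
tcp_rot: [-0.01, 1.0, -0.0, -0.0]
contact_force: [0.1, -0.6, 0.2]
opening: 1.0
finger_force: 0.0
```

```bash
python3 - <<'E'
from h import *
go(.62,.1485,.08,91.3)
c=shot('wrist','wr2');W=cloud(c);hsv=cv2.cvtColor(c['color'],cv2.COLOR_RGB2HSV).astype(int)
H,S,V=hsv[...,0],hsv[...,1],hsv[...,2]
m=((H<6)|(H>174))&(S>150)&(V>100)&np.isfinite(W[...,2])
P=W[m];print(len(P))
Q=P[(P[:,2]>.084)&(P[:,2]<.1)];print('wing',rect(Q),np.median(Q,0)) if len(Q) else 0
Q=P[(P[:,2]>.057)&(P[:,2]<.072)];print('fl',rect(Q),np.median(Q,0)) if len(Q) else 0
E
```

```text
shift [ -2.1  -6.7 117. ] len 117.2 spin -0.1 | yaw 91.17 j0/j5 [  5.  -86.2] tilt [-0.0006 -0.    ] pos [0.6179 0.1551 0.197 ] t 2.15
3922
wing [619.0, 150.1, 50.5, 15.9, 1.2] [0.61272915 0.15078636 0.08988611]
fl [656.1, 167.3, 139.4, 58.9, 25.4] [0.61664719 0.15193457 0.06317943]
```

View pics/wr2.png

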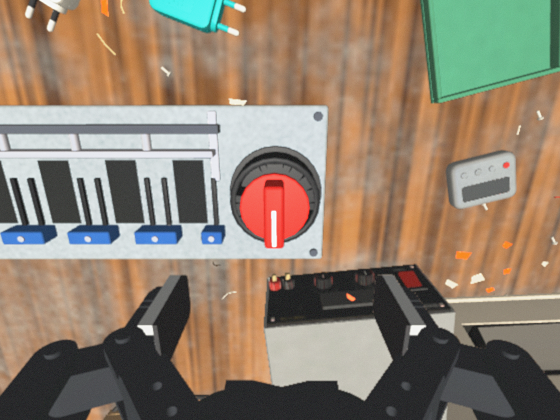

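The wrist view shows the red cap at (274,205) with wing along jig x, nothing blocking the descent.

Call:
step_arm(
  commands=[
    {"x": -1.6,"y": -5.8,"z": 20,"spin": 0,"gripper": -1},
    {"x": 0,"y": 0,"z": 25,"spin": 0,"gripper": -1},
    {"x": 0,"y": 0,"z": 25,"spin": 0,"gripper": -1},
    {"x": 0,"y": 0,"z": 25,"spin": 0,"gripper": -1},
    {"x": 0,"y": 0,"z": 21,"spin": 0,"gripper": -1},
    {"x": 0,"y": 0,"z": 0,"spin": 0,"gripper": 1},
    {"x": 0,"y": 0,"z": 0,"spin": 0,"gripper": 1},
    {"x": 0,"y": 0,"z": 0,"spin": 0,"gripper": 1},
    {"x": 0,"y": 0,"z": 0,"spin": 0,"gripper": 1},
    {"x": 0,"y": 0,"z": 0,"spin": 0,"gripper": 1},
  ],
  force=70,
)

```text
time: 3.2
eef_pos: [0.6208, 0.1494, 0.083]
tcp_rot: [-0.012, 1.0, -0.0, 0.001]
contact_force: [-0.7, -0.1, 5.7]
opening: 0.169
finger_force: 71.3
```

Call:
step_arm(
  commands=[
    {"x": 0,"y": 0,"z": 3,"spin": 0,"gripper": 1},
    {"x": 0,"y": 0,"z": 3,"spin": 0,"gripper": 1},
    {"x": 0,"y": 0,"z": 2,"spin": 0,"gripper": 1},
    {"x": 0,"y": 0,"z": 1,"spin": 0,"gripper": 1},
    {"x": 0,"y": 0,"z": 0,"spin": 0,"gripper": 1},
    {"x": 0,"y": 0,"z": 0,"spin": 0,"gripper": 1},
    {"x": 0,"y": 0,"z": 0,"spin": 0,"gripper": 1},
    {"x": 0,"y": 0,"z": 0,"spin": 0,"gripper": 1},
    {"x": 0,"y": 0,"z": 0,"spin": 0,"gripper": 1},
    {"x": 0,"y": 0,"z": 0,"spin": 0,"gripper": 1},
  ],
)

```text
time: 4.2
eef_pos: [0.6211, 0.1494, 0.0759]
tcp_rot: [-0.012, 1.0, -0.0, 0.001]
contact_force: [-3.3, -1.0, 11.3]
opening: 0.171
finger_force: 72.0
```

Call:
step_arm(
  commands=[
    {"x": 0,"y": 0,"z": 1,"spin": -4,"gripper": 1},
    {"x": 0,"y": 0,"z": 0,"spin": -7,"gripper": 1},
    {"x": 0,"y": 0,"z": 0,"spin": -7,"gripper": 1},
    {"x": 0,"y": 0,"z": 0,"spin": -7,"gripper": 1},
    {"x": 0,"y": 0,"z": 0,"spin": -7,"gripper": 1},
    {"x": 0,"y": 0,"z": 0,"spin": -7,"gripper": 1},
    {"x": 0,"y": 0,"z": 0,"spin": -7,"gripper": 1},
    {"x": 0,"y": 0,"z": 0,"spin": -7,"gripper": 1},
    {"x": 0,"y": 0,"z": 0,"spin": -6,"gripper": 1},
    {"x": 0,"y": 0,"z": 0,"spin": 0,"gripper": 1},
  ],
)

```text
time: 5.2
eef_pos: [0.6226, 0.1494, 0.0758]
tcp_rot: [-0.503, 0.864, -0.002, 0.003]
contact_force: [-1.8, -0.5, 11.7]
opening: 0.173
finger_force: 72.2
```

```bash
python3 - <<'E'
from h import *
go(.62,.1485,.15,150.2)
s=get_state();print(s['contact_force'],s['wrist_torque'],s['opening'])
E
```

```text
shift [  1.8   1.4 -74.3] len 74.3 spin 0.2 | yaw 150.43 j0/j5 [   4.4 -146. ] tilt [0.0064 0.0001] pos [0.6226 0.1494 0.0758] t 5.2
[-1.83682515 -0.50351608 11.71950303] [-0.13449125  0.31388239  0.0424664 ] 0.1733349661933677
```

Call:
step_arm(
  commands=[
    {"x": 0,"y": 0,"z": -4,"spin": 0,"gripper": 1},
    {"x": 0,"y": 0,"z": -4,"spin": 0,"gripper": 1},
    {"x": 0,"y": 0,"z": -4,"spin": 0,"gripper": 1},
    {"x": 0,"y": 0,"z": -4,"spin": 0,"gripper": 1},
    {"x": 0,"y": 0,"z": -4,"spin": 0,"gripper": 1},
    {"x": 0,"y": 0,"z": -4,"spin": 0,"gripper": 1},
    {"x": 0,"y": 0,"z": -4,"spin": 0,"gripper": 1},
    {"x": 0,"y": 0,"z": -4,"spin": 0,"gripper": 1},
    {"x": 0,"y": 0,"z": -4,"spin": 0,"gripper": 1},
    {"x": 0,"y": 0,"z": 0,"spin": 0,"gripper": 1},
  ],
)

```text
time: 6.2
eef_pos: [0.6203, 0.1494, 0.1082]
tcp_rot: [-0.502, 0.865, -0.0, 0.001]
contact_force: [-0.6, -0.5, -1.4]
opening: 0.17
finger_force: 70.6
```

```bash
python3 - <<'E'
from h import *
go(.465,.333,.165,150.2)
E
```

```text
shift [-82.7 225.8 -57. ] len 247.1 spin 0.1 | yaw 150.32 j0/j5 [   4.4 -145.9] tilt [0.0014 0.0001] pos [0.6203 0.1494 0.1082] t 6.2
```

Call:
step_arm(
  commands=[
    {"x": 0,"y": 0,"z": -28,"spin": 0,"gripper": 1},
    {"x": 0,"y": 0,"z": -29,"spin": 0,"gripper": 1},
    {"x": -10,"y": 28,"z": 0,"spin": 0,"gripper": 1},
    {"x": -13,"y": 36,"z": 0,"spin": 0,"gripper": 1},
    {"x": -13,"y": 36,"z": 0,"spin": 0,"gripper": 1},
    {"x": -13,"y": 36,"z": 0,"spin": 0,"gripper": 1},
    {"x": -13,"y": 36,"z": 0,"spin": 0,"gripper": 1},
    {"x": -12,"y": 32,"z": 0,"spin": 0,"gripper": 1},
    {"x": -9,"y": 22,"z": 0,"spin": 0,"gripper": 1},
    {"x": 0,"y": 0,"z": 0,"spin": 0,"gripper": 1},
  ],
)

```text
time: 7.2
eef_pos: [0.4625, 0.3352, 0.1641]
tcp_rot: [-0.504, 0.864, 0.0, -0.0]
contact_force: [0.4, -0.4, -1.2]
opening: 0.173
finger_force: 70.6
```

Call:
step_arm(
  commands=[
    {"x": 0,"y": 0,"z": 25,"spin": 0,"gripper": 1},
    {"x": 0,"y": 0,"z": 25,"spin": 0,"gripper": 1},
    {"x": 0,"y": 0,"z": 25,"spin": 0,"gripper": 1},
    {"x": 0,"y": 0,"z": 20,"spin": 0,"gripper": 1},
    {"x": 0,"y": 0,"z": 6,"spin": 0,"gripper": 1},
    {"x": 0,"y": 0,"z": 3,"spin": 0,"gripper": 1},
    {"x": 0,"y": 0,"z": 2,"spin": 0,"gripper": 1},
    {"x": 0,"y": 0,"z": 0,"spin": 0,"gripper": 1},
    {"x": 0,"y": 0,"z": 0,"spin": 0,"gripper": 1},
    {"x": 0,"y": 0,"z": 0,"spin": 0,"gripper": 1},
  ],
)

```text
time: 8.2
eef_pos: [0.4651, 0.3336, 0.0592]
tcp_rot: [-0.502, 0.865, -0.0, 0.001]
contact_force: [0.2, -0.1, -0.8]
opening: 0.171
finger_force: 70.6
```

Not yet in contact; lower 3 mm, release, retract.

Call:
step_arm(
  commands=[
    {"x": 0,"y": 0,"z": 2,"spin": 0,"gripper": 1},
    {"x": 0,"y": 0,"z": 1,"spin": 0,"gripper": 1},
    {"x": 0,"y": 0,"z": 0,"spin": 0,"gripper": 1},
    {"x": 0,"y": 0,"z": 0,"spin": 0,"gripper": -1},
    {"x": 0,"y": 0,"z": 0,"spin": 0,"gripper": -1},
    {"x": 0,"y": 0,"z": 0,"spin": 0,"gripper": -1},
    {"x": 0,"y": 0,"z": 0,"spin": 0,"gripper": -1},
    {"x": 0,"y": 0,"z": 0,"spin": 0,"gripper": -1},
    {"x": 0,"y": 0,"z": 0,"spin": 0,"gripper": -1},
    {"x": 0,"y": 0,"z": 0,"spin": 0,"gripper": -1},
  ],
)

```text
time: 9.2
eef_pos: [0.4646, 0.3334, 0.0553]
tcp_rot: [-0.502, 0.865, 0.0, -0.0]
contact_force: [-0.6, 1.0, 0.3]
opening: 1.0
finger_force: 0.0
```

Call:
step_arm(
  commands=[
    {"x": 0,"y": 0,"z": -15,"spin": 0,"gripper": -1},
    {"x": 0,"y": 0,"z": -30,"spin": 0,"gripper": -1},
    {"x": 0,"y": 0,"z": -30,"spin": 0,"gripper": -1},
    {"x": 0,"y": 0,"z": -30,"spin": 0,"gripper": -1},
    {"x": 0,"y": 0,"z": 0,"spin": 8,"gripper": -1},
    {"x": 0,"y": 0,"z": 0,"spin": 8,"gripper": -1},
    {"x": 0,"y": 0,"z": 0,"spin": 8,"gripper": -1},
    {"x": 0,"y": 0,"z": 0,"spin": 8,"gripper": -1},
    {"x": 0,"y": 0,"z": 0,"spin": 8,"gripper": -1},
    {"x": 0,"y": 0,"z": 0,"spin": 8,"gripper": -1},
  ],
)

```text
time: 10.2
eef_pos: [0.4648, 0.3335, 0.1617]
tcp_rot: [-0.104, 0.995, 0.0, 0.001]
contact_force: [-0.2, 0.3, -0.4]
opening: 0.998
finger_force: 0.0
```

```bash
python3 - <<'E'
from h import *
go(.436,-.032,.2,60)
c=shot('top','top2');W=cloud(c);hsv=cv2.cvtColor(c['color'],cv2.COLOR_RGB2HSV).astype(int)
H,S,V=hsv[...,0],hsv[...,1],hsv[...,2]
def reg(m,u0,u1,v0,v1):
    k=np.zeros_like(m);k[v0:v1,u0:u1]=m[v0:v1,u0:u1];return k&np.isfinite(W[...,2])
m=reg(((H<6)|(H>174))&(S>150)&(V>100),100,190,200,275);P=W[m];print(len(P), rect(P[P[:,2]>.05]) if (P[:,2]>.05).sum()>3 else P[:3])
E
```

```text
shift [ 104.1 -351.5  -38.5] len 368.6 spin 42.0 | yaw 101.99 j0/j5 [ 25.5 -76.5] tilt [0.0013 0.0006] pos [0.4648 0.3335 0.1617] t 10.2
173 [456.4, 297.7, 15.6, 73.4, 4.0]
```

View pics/top2.png

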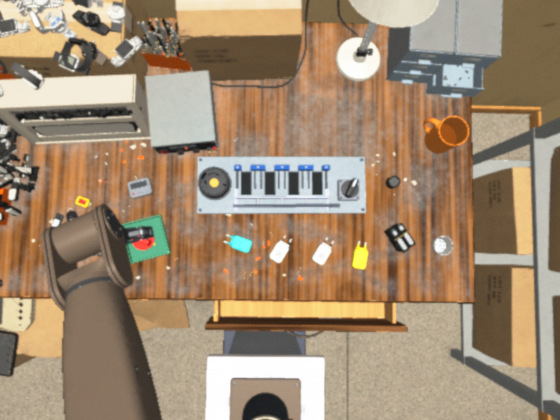

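The cap stands in the tray (143,242), the socket is empty. White bodies with prongs at (281,252) and (322,254) are the only chargers; turquoise (240,243) and yellow (360,256) are look-alikes. Going to the left white one.

Call:
step_arm(
  commands=[
    {"x": 10,"y": -34,"z": -2,"spin": 0,"gripper": -1},
    {"x": 13,"y": -44,"z": 0,"spin": 0,"gripper": -1},
    {"x": 13,"y": -44,"z": 0,"spin": 0,"gripper": -1},
    {"x": 13,"y": -44,"z": 0,"spin": 0,"gripper": -1},
    {"x": 13,"y": -44,"z": 0,"spin": 0,"gripper": -1},
    {"x": 13,"y": -44,"z": 0,"spin": 0,"gripper": -1},
    {"x": 13,"y": -44,"z": 0,"spin": 0,"gripper": -1},
    {"x": 10,"y": -34,"z": 0,"spin": 0,"gripper": -1},
    {"x": 6,"y": -20,"z": 0,"spin": 0,"gripper": -1},
    {"x": 0,"y": 0,"z": 0,"spin": 8,"gripper": -1},
  ],
)

```text
time: 11.25
eef_pos: [0.4383, -0.0352, 0.1636]
tcp_rot: [-0.035, 0.999, -0.001, 0.001]
contact_force: [0.6, 0.7, 0.7]
opening: 0.998
finger_force: 0.0
```

Call:
step_arm(
  commands=[
    {"x": 0,"y": 0,"z": 0,"spin": 8,"gripper": -1},
    {"x": 0,"y": 0,"z": 0,"spin": 8,"gripper": -1},
    {"x": 0,"y": 0,"z": 0,"spin": 8,"gripper": -1},
    {"x": 0,"y": 0,"z": 0,"spin": 8,"gripper": -1},
    {"x": 0,"y": 0,"z": 0,"spin": 3,"gripper": -1},
    {"x": 0,"y": 0,"z": 0,"spin": 0,"gripper": -1},
    {"x": 0,"y": 0,"z": 0,"spin": 0,"gripper": -1},
    {"x": 0,"y": 0,"z": 0,"spin": 0,"gripper": -1},
    {"x": 0,"y": 0,"z": 0,"spin": 0,"gripper": -1},
    {"x": 0,"y": 0,"z": 0,"spin": 0,"gripper": -1},
  ],
)

```text
time: 12.25
eef_pos: [0.4381, -0.0327, 0.1624]
tcp_rot: [0.264, 0.964, -0.0, -0.0]
contact_force: [-0.6, -0.1, -0.1]
opening: 0.998
finger_force: 0.0
```

```bash
cat >> h.py <<'E'
def white(name,near):
    go(*near,.1,59); c=shot('wrist',name);W=cloud(c);hsv=cv2.cvtColor(c['color'],cv2.COLOR_RGB2HSV).astype(int)
    m=(hsv[...,1]<60)&(hsv[...,2]>150)&(W[...,2]>.016)&(W[...,2]<.045)&(np.hypot(W[...,0]-near[0],W[...,1]-near[1])<.07)
    n,l,st,_=cv2.connectedComponentsWithStats(cv2.morphologyEx(m.astype(np.uint8),cv2.MORPH_OPEN,np.ones((5,5))))
    P=W[l==1+np.argmax(st[1:,4])];print(name,rect(P),len(P),np.round(np.median(P,0),4))
E
python3 - <<'E'
from h import *
white('w1',(.436,-.032))
E
```

```text
shift [ 2.1 -0.5 62.4] len 62.4 spin 0.4 | yaw 59.36 j0/j5 [-17.5 -76.9] tilt [-0. -0.] pos [ 0.4381 -0.0327  0.1624] t 12.25
w1 [435.4, -30.7, 34.6, 56.5, 58.4] 2349 [ 0.4329 -0.0294  0.0226]
```

View pics/w1.png

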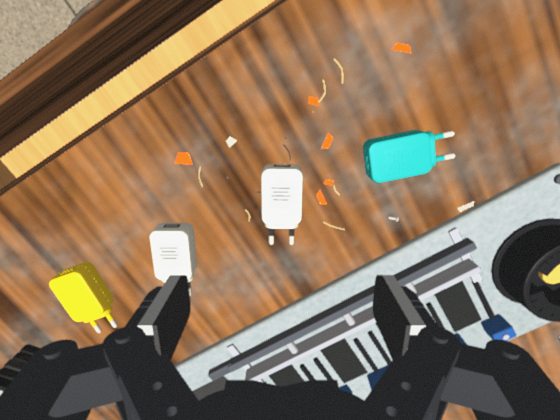

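The left white charger is at (281,195), prongs toward the jig; gripper aligned with it.

Call:
step_arm(
  commands=[
    {"x": 3,"y": 0,"z": 15,"spin": 1,"gripper": -1},
    {"x": 0,"y": 0,"z": 30,"spin": 0,"gripper": -1},
    {"x": 0,"y": 0,"z": 30,"spin": 0,"gripper": -1},
    {"x": 0,"y": 0,"z": 30,"spin": 0,"gripper": -1},
    {"x": 0,"y": 0,"z": 26,"spin": 0,"gripper": -1},
    {"x": 0,"y": 0,"z": 12,"spin": 0,"gripper": -1},
    {"x": 0,"y": 0,"z": 0,"spin": 0,"gripper": -1},
    {"x": 0,"y": 0,"z": 0,"spin": 0,"gripper": 1},
    {"x": 0,"y": 0,"z": 0,"spin": 0,"gripper": 1},
    {"x": 0,"y": 0,"z": 0,"spin": 0,"gripper": 1},
  ],
  force=40,
)

```text
time: 13.3
eef_pos: [0.4366, -0.0315, 0.0207]
tcp_rot: [0.273, 0.962, -0.0, 0.001]
contact_force: [-1.2, -0.8, -0.3]
opening: 0.515
finger_force: 0.0
```

Call:
step_arm(
  commands=[
    {"x": 0,"y": 0,"z": 0,"spin": 0,"gripper": 1},
    {"x": 0,"y": 0,"z": 0,"spin": 0,"gripper": 1},
    {"x": 0,"y": 0,"z": -10,"spin": 0,"gripper": 1},
    {"x": 0,"y": 0,"z": -20,"spin": 0,"gripper": 1},
    {"x": 0,"y": 0,"z": -20,"spin": 0,"gripper": 1},
    {"x": 0,"y": 0,"z": -20,"spin": 0,"gripper": 1},
    {"x": 0,"y": 0,"z": -20,"spin": 0,"gripper": 1},
    {"x": 0,"y": 0,"z": 0,"spin": -8,"gripper": 1},
    {"x": 0,"y": 0,"z": 0,"spin": -8,"gripper": 1},
    {"x": 0,"y": 0,"z": 0,"spin": -8,"gripper": 1},
  ],
)

```text
time: 14.3
eef_pos: [0.4354, -0.0311, 0.11]
tcp_rot: [0.064, 0.998, -0.0, 0.0]
contact_force: [0.1, 0.1, -0.2]
opening: 0.4
finger_force: 40.0
```

```bash
cat >> h.py <<'E'
def jig(x,y,o=(.6241,-.0355),a=1.27):
    t=np.radians(a);return o[0]+x*np.cos(t)-y*np.sin(t),o[1]+x*np.sin(t)+y*np.cos(t)
E
python3 - <<'E'
from h import *
x,y=jig(.004,.033);print(x,y)
go(x,y,.11,91.27);white('w1b',get_state()['eef_pos'][:2])
E
```

```text
0.6273676098114984 -0.0024194509398680064
shift [-1.867e+02  5.300e+01  1.000e-01] len 194.1 spin -8.6 | yaw 82.65 j0/j5 [ -17.5 -100.1] tilt [ 0.0007 -0.0003] pos [ 0.4354 -0.0311  0.11  ] t 14.3
shift [ 0.  0. 10.] len 10.0 spin 23.7 | yaw 82.65 j0/j5 [ -17.5 -100.1] tilt [ 0.0007 -0.0003] pos [ 0.4354 -0.0311  0.11  ] t 14.3Traceback (most recent call last):
  File "<stdin>", line 3, in <module>
  File "h.py", line 30, in white
    P=W[l==1+np.argmax(st[1:,4])];print(name,rect(P),len(P),np.round(np.median(P,0),4))
             ~~~~~~~~~^^^^^^^^^^
    return _wrapfunc(a, 'argmax', axis=axis, out=out, **kwds)
    return bound(*args, **kwds)
ValueError: attempt to get argmax of an empty sequence
```

Call:
step_arm(
  commands=[
    {"x": -20,"y": 5,"z": 0,"spin": 0,"gripper": 1},
    {"x": -40,"y": 12,"z": 0,"spin": 0,"gripper": 1},
    {"x": -40,"y": 12,"z": 0,"spin": 0,"gripper": 1},
    {"x": -40,"y": 12,"z": 0,"spin": 0,"gripper": 1},
    {"x": -30,"y": 8,"z": 0,"spin": 0,"gripper": 1},
    {"x": -17,"y": 4,"z": 0,"spin": 0,"gripper": 1},
    {"x": 0,"y": 0,"z": 0,"spin": -4.3,"gripper": 1},
    {"x": 0,"y": 0,"z": 0,"spin": -4.3,"gripper": 1},
    {"x": 0,"y": 0,"z": 0,"spin": 0,"gripper": 1},
    {"x": 0,"y": 0,"z": 0,"spin": 0,"gripper": 1},
  ],
)

```text
time: 15.35
eef_pos: [0.6276, -0.0036, 0.1093]
tcp_rot: [-0.007, 1.0, 0.0, -0.0]
contact_force: [-0.2, 0.6, -0.6]
opening: 0.404
finger_force: 40.0
```

```bash
python3 - <<'E'
from h import *
x,y=jig(.004,.033)
go(x,y,.031,91.27);c=shot('wrist','w1c')
W=cloud(c);s=get_state()['eef_pos']
m=(np.hypot(W[...,0]-s[0],W[...,1]-s[1])<.06)&(W[...,2]>.07)&(c['color'].min(-1)>150);P=W[m];print(len(P),rect(P) if len(P)>5 else 0)
E
```

```text
shift [ 0.2  1.2 78.3] len 78.3 spin -0.5 | yaw 90.76 j0/j5 [  -9.6 -100.3] tilt [-0.0003  0.    ] pos [ 0.6276 -0.0036  0.1093] t 15.35
7711 [634.3, -5.1, 51.8, 76.4, 69.8]
```

View pics/w1c.png

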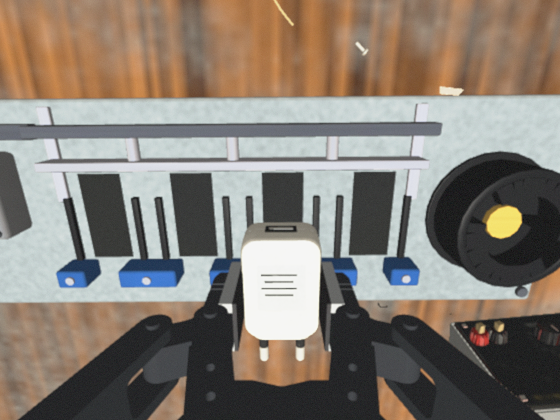

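Charger held squarely at (281,285), prongs facing the fence over nest_3 (283,215).

Call:
step_arm(
  commands=[
    {"x": 0,"y": 1,"z": 20,"spin": -0.5,"gripper": 1},
    {"x": 0,"y": 0,"z": 20,"spin": 0,"gripper": 1},
    {"x": 0,"y": 0,"z": 18,"spin": 0,"gripper": 1},
    {"x": 0,"y": 0,"z": 10,"spin": 0,"gripper": 1},
    {"x": 0,"y": 0,"z": 5,"spin": 0,"gripper": 1},
    {"x": 0,"y": 0,"z": 3,"spin": 0,"gripper": 1},
    {"x": 0,"y": 0,"z": 2,"spin": 0,"gripper": 1},
    {"x": 0,"y": 0,"z": 0,"spin": 0,"gripper": 1},
    {"x": 0,"y": 0,"z": 0,"spin": 0,"gripper": 1},
    {"x": 0,"y": 0,"z": 0,"spin": 0,"gripper": 1},
  ],
)

```text
time: 16.4
eef_pos: [0.6283, -0.0027, 0.032]
tcp_rot: [-0.012, 1.0, -0.0, 0.001]
contact_force: [0.2, -0.1, -0.1]
opening: 0.404
finger_force: 40.0
```

Call:
step_arm(
  commands=[
    {"x": 0,"y": 0,"z": 1,"spin": 0,"gripper": 1},
    {"x": 0,"y": 0,"z": 1,"spin": 0,"gripper": 1},
    {"x": 0,"y": 0,"z": 0,"spin": 0,"gripper": 1},
    {"x": 0,"y": 0,"z": 0,"spin": 0,"gripper": -0.3},
    {"x": 0,"y": 0,"z": 0,"spin": 0,"gripper": -0.3},
    {"x": 0,"y": 0,"z": 0,"spin": 0,"gripper": -0.3},
    {"x": 0,"y": 0,"z": 0,"spin": 0,"gripper": -0.3},
    {"x": 0,"y": 0,"z": -20,"spin": 0,"gripper": -0.3},
    {"x": 0,"y": 0,"z": -40,"spin": 0,"gripper": -0.3},
    {"x": 0,"y": 0,"z": -50,"spin": 0,"gripper": -1},
  ],
)

```text
time: 17.4
eef_pos: [0.6259, -0.0024, 0.1374]
tcp_rot: [-0.012, 1.0, 0.001, -0.003]
contact_force: [1.6, -0.2, 0.6]
opening: 0.805
finger_force: 0.0
```

```bash
python3 - <<'E'
from h import *
white('n3',jig(.004,.033));go(.432,-.147,.14,59)
E
```

```text
shift [-1.7 -0.1 37.4] len 37.5 spin 32.4 | yaw 91.42 j0/j5 [  -9.5 -100.9] tilt [-0.0063  0.0011] pos [ 0.6259 -0.0024  0.1374] t 17.4
n3 [627.0, -1.9, 55.8, 35.4, 1.2] 2947 [ 0.6241 -0.002   0.0326]
shift [ 203.9 -138.8    7.6] len 246.7 spin 32.4 | yaw 91.44 j0/j5 [  -9.5 -100.9] tilt [ 0.0127 -0.0021] pos [ 0.6322 -0.0031  0.1499] t 17.45
```

Call:
step_arm(
  commands=[
    {"x": 24,"y": -16,"z": 0,"spin": 0,"gripper": -1},
    {"x": 36,"y": -24,"z": 0,"spin": 0,"gripper": -1},
    {"x": 36,"y": -25,"z": 0,"spin": 0,"gripper": -1},
    {"x": 36,"y": -25,"z": 0,"spin": 0,"gripper": -1},
    {"x": 36,"y": -25,"z": 0,"spin": 0,"gripper": -1},
    {"x": 30,"y": -23,"z": 0,"spin": 8,"gripper": -1},
    {"x": 0,"y": 0,"z": 0,"spin": 8,"gripper": -1},
    {"x": 0,"y": 0,"z": 0,"spin": 8,"gripper": -1},
    {"x": 0,"y": 0,"z": 0,"spin": 8,"gripper": -1},
    {"x": 0,"y": 0,"z": 0,"spin": 0,"gripper": -1},
  ],
)

```text
time: 18.45
eef_pos: [0.4333, -0.1457, 0.1393]
tcp_rot: [0.264, 0.965, -0.0, 0.0]
contact_force: [1.1, -0.2, -0.2]
opening: 1.004
finger_force: 0.0
```

Call:
step_arm(
  commands=[
    {"x": 0,"y": 0,"z": 0,"spin": 0,"gripper": -1},
    {"x": 0,"y": 0,"z": 0,"spin": 0,"gripper": -1},
    {"x": 0,"y": 0,"z": 0,"spin": 0,"gripper": -1},
    {"x": 0,"y": 0,"z": 0,"spin": 0,"gripper": -1},
    {"x": 0,"y": 0,"z": 0,"spin": 0,"gripper": -1},
    {"x": 0,"y": 0,"z": 0,"spin": 0,"gripper": -1},
    {"x": 0,"y": 0,"z": 0,"spin": 0,"gripper": -1},
    {"x": 0,"y": 0,"z": 0,"spin": 0,"gripper": -1},
    {"x": 0,"y": 0,"z": 0,"spin": 0,"gripper": -1},
    {"x": 0,"y": 0,"z": 0,"spin": 0,"gripper": -1},
  ],
)

```text
time: 19.45
eef_pos: [0.4334, -0.1455, 0.1393]
tcp_rot: [0.264, 0.965, -0.0, 0.0]
contact_force: [-0.2, -1.1, -0.6]
opening: 1.002
finger_force: 0.0
```

```bash
python3 - <<'E'
from h import *
white('w2',(.432,-.148));
E
```

```text
shift [-0.1 -2.8 39.3] len 39.4 spin 0.4 | yaw 59.42 j0/j5 [-31.3 -90.7] tilt [ 0. -0.] pos [ 0.4334 -0.1455  0.1393] t 19.45
w2 [431.3, -147.4, 35.0, 55.6, 59.6] 2653 [ 0.4285 -0.146   0.0226]
```

View pics/w2.png

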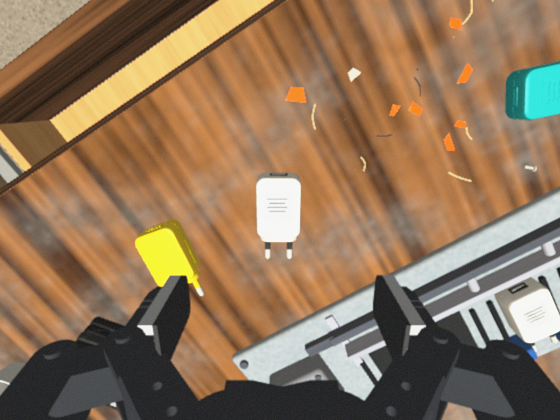

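White charger at (278,208); yellow look-alike close at (170,255), so I descend with a narrower opening.

Call:
step_arm(
  commands=[
    {"x": 1,"y": -2.7,"z": 10,"spin": 0,"gripper": -0.4},
    {"x": 0,"y": 0,"z": 25,"spin": 0,"gripper": -0.4},
    {"x": 0,"y": 0,"z": 25,"spin": 0,"gripper": -0.4},
    {"x": 0,"y": 0,"z": 25,"spin": 0,"gripper": -0.4},
    {"x": 0,"y": 0,"z": 20,"spin": 0,"gripper": -0.4},
    {"x": 0,"y": 0,"z": 15,"spin": 0,"gripper": -0.4},
    {"x": 0,"y": 0,"z": 0,"spin": 0,"gripper": -0.4},
    {"x": 0,"y": 0,"z": 0,"spin": 0,"gripper": 1},
    {"x": 0,"y": 0,"z": 0,"spin": 0,"gripper": 1},
    {"x": 0,"y": 0,"z": 0,"spin": 0,"gripper": 1},
  ],
  force=40,
)

```text
time: 20.5
eef_pos: [0.4319, -0.1478, 0.0203]
tcp_rot: [0.264, 0.965, -0.0, 0.001]
contact_force: [0.9, 0.2, -1.0]
opening: 0.401
finger_force: 39.8
```

Call:
step_arm(
  commands=[
    {"x": 0,"y": 0,"z": 0,"spin": 0,"gripper": 1},
    {"x": 0,"y": 0,"z": 0,"spin": 0,"gripper": 1},
    {"x": 0,"y": 0,"z": -10,"spin": 0,"gripper": 1},
    {"x": 0,"y": 0,"z": -20,"spin": 0,"gripper": 1},
    {"x": 0,"y": 0,"z": -20,"spin": 0,"gripper": 1},
    {"x": 0,"y": 0,"z": -20,"spin": 0,"gripper": 1},
    {"x": 0,"y": 0,"z": -20,"spin": 0,"gripper": 1},
    {"x": 0,"y": 0,"z": 0,"spin": -8,"gripper": 1},
    {"x": 0,"y": 0,"z": 0,"spin": -8,"gripper": 1},
    {"x": 0,"y": 0,"z": 0,"spin": -8,"gripper": 1},
  ],
)

```text
time: 21.5
eef_pos: [0.431, -0.1472, 0.11]
tcp_rot: [0.054, 0.999, -0.0, 0.0]
contact_force: [-0.5, -0.5, -0.3]
opening: 0.401
finger_force: 40.0
```

```bash
python3 - <<'E'
from h import *
x,y=jig(.004,-.099);go(x,y,.11,91.27)
E
```

```text
shift [-1.967e+02  3.440e+01  1.000e-01] len 199.7 spin -7.5 | yaw 83.75 j0/j5 [ -31.7 -115.4] tilt [ 0.0005 -0.0003] pos [ 0.431  -0.1472  0.11  ] t 21.5
```

Call:
step_arm(
  commands=[
    {"x": -20,"y": 3,"z": 0,"spin": 0,"gripper": 1},
    {"x": -40,"y": 7,"z": 0,"spin": 0,"gripper": 1},
    {"x": -40,"y": 7,"z": 0,"spin": 0,"gripper": 1},
    {"x": -40,"y": 7,"z": 0,"spin": 0,"gripper": 1},
    {"x": -38,"y": 7,"z": 0,"spin": 0,"gripper": 1},
    {"x": -18.5,"y": 3.4,"z": 0,"spin": 0,"gripper": 1},
    {"x": 0,"y": 0,"z": 0,"spin": -3.7,"gripper": 1},
    {"x": 0,"y": 0,"z": 0,"spin": -3.8,"gripper": 1},
    {"x": 0,"y": 0,"z": 0,"spin": 0,"gripper": 1},
    {"x": 0,"y": 0,"z": 0,"spin": 0,"gripper": 1},
  ],
)

```text
time: 22.5
eef_pos: [0.63, -0.1355, 0.1095]
tcp_rot: [-0.007, 1.0, 0.0, -0.0]
contact_force: [-0.3, -0.4, -0.7]
opening: 0.398
finger_force: 40.0
```

```bash
python3 - <<'E'
from h import *
x,y=jig(.004,-.099);go(x,y,.03,91.27)
E
```

```text
shift [-0.3  1.1 79.5] len 79.5 spin -0.4 | yaw 90.84 j0/j5 [ -21.1 -112. ] tilt [-0.0003  0.0001] pos [ 0.63   -0.1355  0.1095] t 22.5
```

Call:
step_arm(
  commands=[
    {"x": 0,"y": 1,"z": 20,"spin": -0.4,"gripper": 1},
    {"x": 0,"y": 0,"z": 20,"spin": 0,"gripper": 1},
    {"x": 0,"y": 0,"z": 18,"spin": 0,"gripper": 1},
    {"x": 0,"y": 0,"z": 10,"spin": 0,"gripper": 1},
    {"x": 0,"y": 0,"z": 5,"spin": 0,"gripper": 1},
    {"x": 0,"y": 0,"z": 3,"spin": 0,"gripper": 1},
    {"x": 0,"y": 0,"z": 2,"spin": 0,"gripper": 1},
    {"x": 0,"y": 0,"z": 1,"spin": 0,"gripper": 1},
    {"x": 0,"y": 0,"z": 1,"spin": 0,"gripper": 1},
    {"x": 0,"y": 0,"z": 0,"spin": 0,"gripper": 1},
  ],
)

```text
time: 23.5
eef_pos: [0.6308, -0.1349, 0.0303]
tcp_rot: [-0.012, 1.0, -0.0, 0.001]
contact_force: [-0.1, 0.8, 1.2]
opening: 0.403
finger_force: 40.2
```

Call:
step_arm(
  commands=[
    {"x": 0,"y": 0,"z": 0,"spin": 0,"gripper": -0.3},
    {"x": 0,"y": 0,"z": 0,"spin": 0,"gripper": -0.3},
    {"x": 0,"y": 0,"z": 0,"spin": 0,"gripper": -0.3},
    {"x": 0,"y": 0,"z": 0,"spin": 0,"gripper": -0.3},
    {"x": 0,"y": 0,"z": -20,"spin": 0,"gripper": -0.3},
    {"x": 0,"y": 0,"z": -40,"spin": 0,"gripper": -0.3},
    {"x": 0,"y": 0,"z": -40,"spin": 0,"gripper": -0.3},
    {"x": 25,"y": -25,"z": 0,"spin": 0,"gripper": -1},
    {"x": 0,"y": -25,"z": 0,"spin": 0,"gripper": -1},
    {"x": 0,"y": 0,"z": 0,"spin": 0,"gripper": -1},
  ],
)

```text
time: 24.5
eef_pos: [0.6063, -0.1878, 0.1301]
tcp_rot: [-0.01, 1.0, -0.001, 0.001]
contact_force: [0.3, 1.1, -0.2]
opening: 1.001
finger_force: 0.0
```

```bash
python3 - <<'E'
from h import *
white('n1',jig(.004,-.099));white('n3b',jig(.004,.033))
x,y=jig(-.02,-.183);print(x,y);go(x,y,.066,65.6)
for k in ('n1','n3b'):
  c=load(k);W=cloud(c)
c=load('n1');W=cloud(c)
m=(np.hypot(W[...,0]-x,W[...,1]-y)<.035)&(W[...,2]>.065)&(W[...,2]<.09);print('knob wing',rect(W[m]),m.sum())
E
```

```text
shift [-25.   52.9  30.1] len 65.8 spin 32.2 | yaw 91.16 j0/j5 [ -26.3 -117.5] tilt [ 0.0014 -0.0014] pos [ 0.6063 -0.1878  0.1301] t 24.5
n1 [630.9, -134.4, 56.4, 35.4, 1.1] 2806 [ 0.6274 -0.1352  0.0326]
shift [-24.9 183.4  29.6] len 187.5 spin 32.2 | yaw 91.19 j0/j5 [ -26.2 -117.4] tilt [ 0.0006 -0.0001] pos [ 0.6063 -0.1863  0.1296] t 24.55
n3b [627.8, -2.5, 56.3, 36.3, 1.2] 2976 [ 0.6244 -0.0044  0.0326]
0.6081609005391588 -0.21889832362477418
shift [ -1.1 -33.6  63.2] len 71.6 spin 25.7 | yaw 91.25 j0/j5 [ -26.2 -117.4] tilt [-0.0001  0.0006] pos [ 0.6063 -0.1854  0.1292] t 24.6
knob wing [607.2, -218.1, 16.0, 51.8, 64.9] 2004
```

View pics/n1.png

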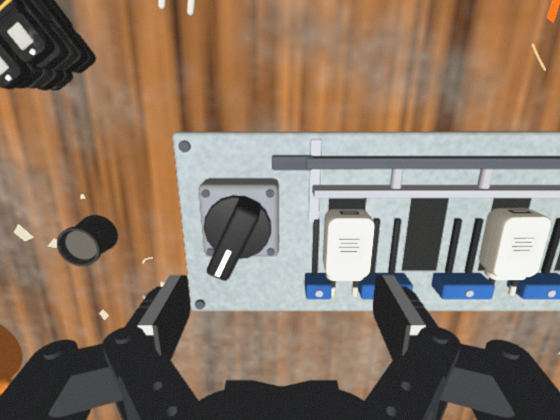

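Chargers sit in nest_1 (348,248) and nest_3 (515,245); knob wing at (235,238). Now the knob.

Call:
step_arm(
  commands=[
    {"x": -1.4,"y": -33,"z": 0,"spin": 0,"gripper": -1},
    {"x": 0,"y": 0,"z": 0,"spin": 8,"gripper": -1},
    {"x": 0,"y": 0,"z": 0,"spin": 8,"gripper": -1},
    {"x": 0,"y": 0,"z": 0,"spin": 8,"gripper": -1},
    {"x": 0,"y": 0,"z": 0,"spin": 2.2,"gripper": -1},
    {"x": 0,"y": 0,"z": 20,"spin": 0,"gripper": -0.3},
    {"x": 0,"y": 0,"z": 20,"spin": 0,"gripper": -0.3},
    {"x": 0,"y": 0,"z": 15,"spin": 0,"gripper": -0.3},
    {"x": 0,"y": 0,"z": 4,"spin": 0,"gripper": -0.3},
    {"x": 0,"y": 0,"z": 0,"spin": 0,"gripper": -0.3},
  ],
)

```text
time: 25.6
eef_pos: [0.6082, -0.2174, 0.0692]
tcp_rot: [0.215, 0.977, 0.0, -0.001]
contact_force: [-0.4, 0.7, 0.1]
opening: 0.647
finger_force: 0.0
```

```bash
python3 - <<'E'
from h import *
go(.6077,-.2185,.07,65.1)
E
```

```text
shift [ 0.  -1.2 -0.8] len 1.4 spin 0.1 | yaw 65.15 j0/j5 [-28.7 -93.8] tilt [-0.0018  0.0011] pos [ 0.6082 -0.2174  0.0692] t 25.6
```

Call:
step_arm(
  commands=[
    {"x": 0,"y": -1.2,"z": -1,"spin": 0,"gripper": 1},
    {"x": 0,"y": 0,"z": 0,"spin": 0,"gripper": 1},
    {"x": 0,"y": 0,"z": 0,"spin": 0,"gripper": 1},
    {"x": 0,"y": 0,"z": 0,"spin": 0,"gripper": 1},
    {"x": 0,"y": 0,"z": 0,"spin": 0,"gripper": 1},
    {"x": 0,"y": 0,"z": 0,"spin": 0,"gripper": 1},
    {"x": 0,"y": 0,"z": 0,"spin": 5,"gripper": 1},
    {"x": 0,"y": 0,"z": 0,"spin": 5,"gripper": 1},
    {"x": 0,"y": 0,"z": 0,"spin": 5,"gripper": 1},
    {"x": 0,"y": 0,"z": 0,"spin": 5,"gripper": 1},
  ],
  force=90,
)

```text
time: 26.6
eef_pos: [0.6091, -0.2192, 0.0731]
tcp_rot: [0.383, 0.924, 0.0, 0.001]
contact_force: [-0.2, 2.6, 5.7]
opening: 0.16
finger_force: 90.8
```

```bash
python3 - <<'E'
from h import *
go(.6077,-.2185,.07,65.1);s=get_state();print(s['contact_force'],s['wrist_torque'],s['opening'],s['finger_force'])
E
```

```text
shift [ 1.5 -0.4  3.1] len 3.4 spin -20.1 | yaw 45.0 j0/j5 [-28.8 -73.8] tilt [ 0.002  -0.0008] pos [ 0.6091 -0.2192  0.0731] t 26.6
[-0.1778192   2.63687875  5.73681936] [0.41683964 0.06332298 0.27611762] 0.15967210240412877 90.76590299606323
```

Call:
step_arm(
  commands=[
    {"x": 0,"y": 0,"z": -1,"spin": 7,"gripper": 1},
    {"x": 0,"y": 0,"z": 0,"spin": 7,"gripper": 1},
    {"x": 0,"y": 0,"z": 0,"spin": 7,"gripper": 1},
    {"x": 0,"y": 0,"z": 0,"spin": 7,"gripper": 1},
    {"x": 0,"y": 0,"z": 0,"spin": 7,"gripper": 1},
    {"x": 0,"y": 0,"z": 0,"spin": 7,"gripper": 1},
    {"x": 0,"y": 0,"z": 0,"spin": 7,"gripper": 1},
    {"x": 0,"y": 0,"z": 0,"spin": 7,"gripper": 1},
    {"x": 0,"y": 0,"z": 0,"spin": 7,"gripper": 1},
    {"x": 0,"y": 0,"z": 0,"spin": 3,"gripper": 1},
  ],
)

```text
time: 27.6
eef_pos: [0.6089, -0.2192, 0.0731]
tcp_rot: [0.824, 0.566, 0.001, 0.001]
contact_force: [1.0, 1.6, 2.7]
opening: 0.161
finger_force: 90.3
```

```bash
cat >> h.py <<'E'
def kn():
    go(.6077,-.2185,.07,65.1);s=get_state();print(np.round(s['contact_force'],1),np.round(s['wrist_torque'],3),s['opening'],s['finger_force'])
E
python3 -c "
from h import *
kn()"
```

```text
shift [ 0.2 -1.4  3.1] len 3.4 spin -86.1 | yaw -20.99 j0/j5 [-28.8  -7.8] tilt [ 0.0019 -0.0007] pos [ 0.6089 -0.2192  0.0731] t 27.6
[1.  1.6 2.7] [ 0.333 -0.116  0.263] 0.16127838234736372 90.25203108787537
```

Call:
step_arm(
  commands=[
    {"x": 0,"y": 0,"z": 0,"spin": 2,"gripper": 1},
    {"x": 0,"y": 0,"z": 0,"spin": 2,"gripper": 1},
    {"x": 0,"y": 0,"z": 0,"spin": 2,"gripper": 1},
    {"x": 0,"y": 0,"z": 0,"spin": 2,"gripper": 1},
    {"x": 0,"y": 0,"z": 0,"spin": 1,"gripper": 1},
    {"x": 0,"y": 0,"z": 0,"spin": 1,"gripper": 1},
    {"x": 0,"y": 0,"z": 0,"spin": 0,"gripper": 1},
    {"x": 0,"y": 0,"z": 0,"spin": 0,"gripper": 1},
    {"x": 0,"y": 0,"z": 0,"spin": 0,"gripper": 1},
    {"x": 0,"y": 0,"z": 0,"spin": 0,"gripper": 1},
  ],
)

```text
time: 28.6
eef_pos: [0.6088, -0.2193, 0.073]
tcp_rot: [0.87, 0.493, 0.001, 0.0]
contact_force: [3.1, 2.8, 6.7]
opening: 0.16
finger_force: 90.6
```

```bash
python3 -c "
from h import *
kn()"
```

```text
shift [ 0.1 -1.3  3. ] len 3.3 spin -96.0 | yaw -30.9 j0/j5 [-28.8   2.1] tilt [ 0.0018 -0.    ] pos [ 0.6088 -0.2193  0.073 ] t 28.6
[3.1 2.8 6.7] [ 0.583 -0.399  0.092] 0.15993345814591478 90.60829997062683
```

Call:
step_arm(
  commands=[
    {"x": 0,"y": 0,"z": 0,"spin": 2,"gripper": 1},
    {"x": 0,"y": 0,"z": 0,"spin": 2,"gripper": 1},
    {"x": 0,"y": 0,"z": 0,"spin": 2,"gripper": 1},
    {"x": 0,"y": 0,"z": 0,"spin": 2,"gripper": 1},
    {"x": 0,"y": 0,"z": 0,"spin": 1,"gripper": 1},
    {"x": 0,"y": 0,"z": 0,"spin": 1,"gripper": 1},
    {"x": 0,"y": 0,"z": 0,"spin": 0,"gripper": 1},
    {"x": 0,"y": 0,"z": 0,"spin": 0,"gripper": 1},
    {"x": 0,"y": 0,"z": 0,"spin": 0,"gripper": 1},
    {"x": 0,"y": 0,"z": 0,"spin": 0,"gripper": 1},
  ],
)

```text
time: 29.6
eef_pos: [0.6088, -0.2192, 0.0731]
tcp_rot: [0.909, 0.416, 0.001, 0.0]
contact_force: [3.0, 4.4, 4.5]
opening: 0.163
finger_force: 90.7
```

```bash
python3 -c "
from h import *
kn()"
```

```text
shift [-0.2 -1.3  3.1] len 3.3 spin -106.0 | yaw -40.86 j0/j5 [-28.8  12. ] tilt [ 0.0017 -0.0001] pos [ 0.6088 -0.2192  0.0731] t 29.6
[3.  4.4 4.5] [ 0.69  -0.31   0.237] 0.16278602654425575 90.72495460510254
```

Call:
step_arm(
  commands=[
    {"x": 0,"y": 0,"z": 0,"spin": 1,"gripper": 1},
    {"x": 0,"y": 0,"z": 0,"spin": 1,"gripper": 1},
    {"x": 0,"y": 0,"z": 0,"spin": 1,"gripper": 1},
    {"x": 0,"y": 0,"z": 0,"spin": 1,"gripper": 1},
    {"x": 0,"y": 0,"z": 0,"spin": 1,"gripper": 1},
    {"x": 0,"y": 0,"z": 0,"spin": 1,"gripper": 1},
    {"x": 0,"y": 0,"z": 0,"spin": 1,"gripper": 1},
    {"x": 0,"y": 0,"z": 0,"spin": 1,"gripper": 1},
    {"x": 0,"y": 0,"z": 0,"spin": 1,"gripper": 1},
    {"x": 0,"y": 0,"z": 0,"spin": 1,"gripper": 1},
  ],
)

```text
time: 30.6
eef_pos: [0.6088, -0.2192, 0.0731]
tcp_rot: [0.942, 0.335, 0.001, 0.0]
contact_force: [3.0, 3.9, 5.3]
opening: 0.165
finger_force: 90.7
```

```bash
python3 - <<'E'
from h import *
kn()
c=shot('wrist','k1');W=cloud(c)
E
```

```text
shift [-0.4 -1.2  3.1] len 3.3 spin -116.0 | yaw -50.85 j0/j5 [-28.8  22. ] tilt [ 0.0016 -0.0003] pos [ 0.6088 -0.2192  0.0731] t 30.6
[3.  3.9 5.3] [ 0.672 -0.396  0.42 ] 0.16469971804872402 90.72404265403748
```

View pics/k1.png

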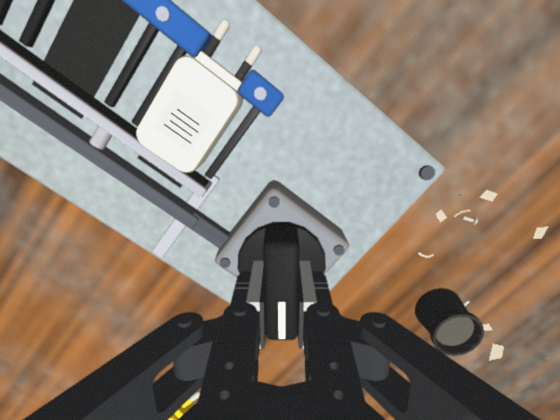

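The picture shows the jaw biting on the nest_1 charger (190,115), prongs through the gap. About 12 degrees more.

Call:
step_arm(
  commands=[
    {"x": 0,"y": 0,"z": 0,"spin": 2,"gripper": 1},
    {"x": 0,"y": 0,"z": 0,"spin": 2,"gripper": 1},
    {"x": 0,"y": 0,"z": 0,"spin": 2,"gripper": 1},
    {"x": 0,"y": 0,"z": 0,"spin": 2,"gripper": 1},
    {"x": 0,"y": 0,"z": 0,"spin": 2,"gripper": 1},
    {"x": 0,"y": 0,"z": 0,"spin": 1,"gripper": 1},
    {"x": 0,"y": 0,"z": 0,"spin": 1,"gripper": 1},
    {"x": 0,"y": 0,"z": 0,"spin": 0,"gripper": 1},
    {"x": 0,"y": 0,"z": 0,"spin": 0,"gripper": -0.3},
    {"x": 0,"y": 0,"z": 0,"spin": 0,"gripper": -0.3},
  ],
)

```text
time: 31.65
eef_pos: [0.6067, -0.2196, 0.0709]
tcp_rot: [0.972, 0.234, -0.002, -0.0]
contact_force: [-0.9, -0.4, -1.3]
opening: 0.492
finger_force: 0.0
```

Call:
step_arm(
  commands=[
    {"x": 0,"y": 0,"z": 0,"spin": 0,"gripper": -0.3},
    {"x": 0,"y": 0,"z": 0,"spin": 0,"gripper": -0.3},
    {"x": 0,"y": 0,"z": 0,"spin": 0,"gripper": -0.3},
    {"x": 0,"y": 0,"z": -20,"spin": 0,"gripper": -0.3},
    {"x": 0,"y": 0,"z": -40,"spin": 0,"gripper": -0.3},
    {"x": 0,"y": 0,"z": -40,"spin": 0,"gripper": -1},
    {"x": 0,"y": 0,"z": 0,"spin": 0,"gripper": -1},
    {"x": 0,"y": 0,"z": 0,"spin": 0,"gripper": -1},
    {"x": 0,"y": 0,"z": 0,"spin": 0,"gripper": -1},
    {"x": 0,"y": 0,"z": 0,"spin": 0,"gripper": -1},
  ],
)

```text
time: 32.65
eef_pos: [0.607, -0.2187, 0.17]
tcp_rot: [0.972, 0.234, -0.001, -0.001]
contact_force: [0.7, -0.3, 0.3]
opening: 1.0
finger_force: 0.0
```

```bash
python3 - <<'E'
from h import *
white('k2',jig(.009,-.099));x,y=jig(-.02,-.183)
c=load('k2');W=cloud(c)
m=(np.hypot(W[...,0]-x,W[...,1]-y)<.035)&(W[...,2]>.066)&(W[...,2]<.09);print('knob wing',rect(W[m]),m.sum())
go(.465,.3335,.17,150.2)
c=shot('top','top3');W=cloud(c);hsv=cv2.cvtColor(c['color'],cv2.COLOR_RGB2HSV).astype(int);H,S,V=hsv[...,0],hsv[...,1],hsv[...,2]
m=((H<6)|(H>174))&(S>150)&(V>100);m[:, 190:]=0;m[:,:115]=0;m[:205]=0;P=W[m];P=P[P[:,2]>.02];print('cap',rect(P[P[:,2]<.043]),'wing',rect(P[P[:,2]>.055]))
m=(H>60)&(H<90)&(S>100);m[:, 190:]=0;m[:,:110]=0;m[:205]=0;m[275:]=0;print('tray',rect(W[m&np.isfinite(W[...,2])]))
E
```

```text
shift [ 63.8 -62.   70.1] len 113.3 spin -121.9 | yaw -62.88 j0/j5 [-28.8  34.1] tilt [-0.0035  0.0019] pos [ 0.607  -0.2187  0.17  ] t 32.65
k2 [635.0, -138.9, 62.4, 46.4, 2.6] 3399 [ 0.6356 -0.1342  0.0325]
knob wing [607.7, -218.2, 51.8, 15.9, 27.7] 1460
shift [ 125.3 -556.3    1.6] len 570.3 spin 146.9 | yaw -62.88 j0/j5 [-28.8  34.1] tilt [-0.0034  0.0018] pos [ 0.6071 -0.2188  0.1701] t 32.7
cap [464.1, 331.9, 53.4, 57.9, 67.8] wing [464.5, 331.9, 49.5, 15.6, 60.7]
tray [464.2, 332.6, 106.0, 108.4, 16.0]
```

Call:
step_arm(
  commands=[
    {"x": 6,"y": -25,"z": 0,"spin": 0,"gripper": -1},
    {"x": 9,"y": -40,"z": 0,"spin": 0,"gripper": -1},
    {"x": 9,"y": -40,"z": 0,"spin": 0,"gripper": -1},
    {"x": 9,"y": -40,"z": 0,"spin": 0,"gripper": -1},
    {"x": 9,"y": -40,"z": 0,"spin": 0,"gripper": -1},
    {"x": 9,"y": -40,"z": 0,"spin": 0,"gripper": -1},
    {"x": 9,"y": -40,"z": 0,"spin": 0,"gripper": -1},
    {"x": 9,"y": -40,"z": 0,"spin": 0,"gripper": -1},
    {"x": 9,"y": -40,"z": 0,"spin": 0,"gripper": -1},
    {"x": 9,"y": -40,"z": 0,"spin": 0,"gripper": -1},
  ],
)

```text
time: 33.75
eef_pos: [0.509, 0.1645, 0.1717]
tcp_rot: [0.972, 0.234, -0.0, -0.0]
contact_force: [-0.0, -0.2, 0.0]
opening: 1.003
finger_force: 0.0
```

Call:
step_arm(
  commands=[
    {"x": 9,"y": -40,"z": 0,"spin": 0,"gripper": -1},
    {"x": 9,"y": -40,"z": 0,"spin": 0,"gripper": -1},
    {"x": 9,"y": -40,"z": 0,"spin": 0,"gripper": -1},
    {"x": 9,"y": -40,"z": 0,"spin": 0,"gripper": -1},
    {"x": 2,"y": -11,"z": 0,"spin": 0,"gripper": -1},
    {"x": 0,"y": 0,"z": 0,"spin": -8.4,"gripper": -1},
    {"x": 0,"y": 0,"z": 0,"spin": -8.4,"gripper": -1},
    {"x": 0,"y": 0,"z": 0,"spin": -8.4,"gripper": -1},
    {"x": 0,"y": 0,"z": 0,"spin": -8.4,"gripper": -1},
    {"x": 0,"y": 0,"z": 0,"spin": 0,"gripper": -1},
  ],
)

```text
time: 34.75
eef_pos: [0.4659, 0.3318, 0.1716]
tcp_rot: [0.863, 0.505, -0.001, 0.0]
contact_force: [-0.2, 0.4, 1.1]
opening: 0.999
finger_force: 0.0
```

```bash
python3 - <<'E'
from h import *
go(.4643,.3325,.058,-29.5)
c=shot('wrist','cp');W=cloud(c);hsv=cv2.cvtColor(c['color'],cv2.COLOR_RGB2HSV).astype(int);H,S,V=hsv[...,0],hsv[...,1],hsv[...,2]
P=W[((H<6)|(H>174))&(S>150)&(V>100)];P=P[np.hypot(P[:,0]-.464,P[:,1]-.332)<.05];Q=P[(P[:,2]>.057)];print('wing',rect(Q),np.median(Q[:,2]))
c=shot('top','top4');W=cloud(c);hsv=cv2.cvtColor(c['color'],cv2.COLOR_RGB2HSV).astype(int)
for y in (.033,-.099):
    x,yy=jig(.009,y);m=(hsv[...,1]<60)&(hsv[...,2]>150)&(W[...,2]>.024)&(abs(W[...,0]-x)<.04)&(abs(W[...,1]-yy)<.03);print('unit',rect(W[m]),'exp home',round(x,4),round(yy,4),np.round(np.percentile(W[m][:,0],[10,90]),3))
E
```

```text
shift [ -0.   -1.7 113.6] len 113.7 spin 0.2 | yaw -29.32 j0/j5 [25.3 54.6] tilt [-0.001  -0.0009] pos [0.4659 0.3318 0.1716] t 34.75
wing [464.7, 335.0, 50.9, 15.9, 60.0] 0.06380347997983592
unit [635.8, 1.0, 72.7, 58.0, 6.1] exp home 0.6324 -0.0023 [0.604 0.655]
unit [639.5, -133.7, 69.9, 57.9, 0.5] exp home 0.6353 -0.1343 [0.608 0.659]
```

Call:
step_arm(
  commands=[
    {"x": 0.8,"y": -2,"z": 23,"spin": 0,"gripper": -1},
    {"x": 0,"y": 0,"z": 30,"spin": 0,"gripper": -1},
    {"x": 0,"y": 0,"z": 30,"spin": 0,"gripper": -1},
    {"x": 0,"y": 0,"z": 20,"spin": 0,"gripper": -1},
    {"x": 0,"y": 0,"z": 10,"spin": 0,"gripper": -1},
    {"x": 0,"y": 0,"z": 0,"spin": 0,"gripper": -1},
    {"x": 0,"y": 0,"z": 0,"spin": 0,"gripper": 1},
    {"x": 0,"y": 0,"z": 0,"spin": 0,"gripper": 1},
    {"x": 0,"y": 0,"z": 0,"spin": 0,"gripper": 1},
    {"x": 0,"y": 0,"z": 0,"spin": 0,"gripper": 1},
  ],
  force=80,
)

```text
time: 35.85
eef_pos: [0.4651, 0.3345, 0.0603]
tcp_rot: [0.863, 0.505, 0.001, 0.0]
contact_force: [0.2, 0.0, -0.3]
opening: 0.333
finger_force: 0.0
```

Call:
step_arm(
  commands=[
    {"x": 0,"y": 0,"z": 0,"spin": 0,"gripper": 1},
    {"x": 0,"y": 0,"z": 0,"spin": 0,"gripper": 1},
    {"x": 0,"y": 0,"z": 0,"spin": 0,"gripper": 1},
    {"x": 0,"y": 0,"z": -15,"spin": 0,"gripper": 1},
    {"x": 0,"y": 0,"z": -25,"spin": 0,"gripper": 1},
    {"x": 0,"y": 0,"z": -25,"spin": 0,"gripper": 1},
    {"x": 0,"y": 0,"z": -25,"spin": 0,"gripper": 1},
    {"x": 0,"y": 0,"z": -20,"spin": 0,"gripper": 1},
    {"x": 0,"y": 0,"z": 0,"spin": 0,"gripper": 1},
    {"x": 0,"y": 0,"z": 0,"spin": 0,"gripper": 1},
  ],
)

```text
time: 36.85
eef_pos: [0.4643, 0.3342, 0.1694]
tcp_rot: [0.863, 0.505, 0.0, 0.0]
contact_force: [0.1, 0.7, -0.9]
opening: 0.165
finger_force: 78.2
```

```bash
python3 - <<'E'
from h import *
go(.6203,.1494,.165,-29.7)
E
```

```text
shift [-84.9 226.4   4.4] len 241.9 spin 0.4 | yaw -29.28 j0/j5 [25.6 54.9] tilt [0.0002 0.0001] pos [0.4643 0.3342 0.1694] t 36.85
```

Call:
step_arm(
  commands=[
    {"x": -10,"y": 28,"z": 0,"spin": 0.4,"gripper": 1},
    {"x": -13,"y": 36,"z": 0,"spin": 0,"gripper": 1},
    {"x": -13,"y": 36,"z": 0,"spin": 0,"gripper": 1},
    {"x": -13,"y": 36,"z": 0,"spin": 0,"gripper": 1},
    {"x": -13,"y": 36,"z": 0,"spin": 0,"gripper": 1},
    {"x": -13,"y": 33,"z": 0,"spin": 0,"gripper": 1},
    {"x": -9.3,"y": 21.4,"z": 4,"spin": 0,"gripper": 1},
    {"x": 0,"y": 0,"z": 20,"spin": 0,"gripper": 1},
    {"x": 0,"y": 0,"z": 20,"spin": 0,"gripper": 1},
    {"x": 0,"y": 0,"z": 0,"spin": 0,"gripper": 1},
  ],
)

```text
time: 37.85
eef_pos: [0.6159, 0.1483, 0.1192]
tcp_rot: [0.865, 0.502, -0.005, -0.002]
contact_force: [-1.5, -0.1, -1.1]
opening: 0.168
finger_force: 78.2
```

```bash
python3 - <<'E'
from h import *
go(.6205,.1499,.1,-29.7)
E
```

```text
shift [ 3.8  3.4 19.2] len 19.8 spin -0.0 | yaw -29.73 j0/j5 [ 4.4 34.1] tilt [-0.0113 -0.0008] pos [0.6159 0.1483 0.1192] t 37.85
```

Call:
step_arm(
  commands=[
    {"x": 0,"y": 0,"z": 0,"spin": 0,"gripper": 1},
    {"x": 0,"y": 0,"z": 0,"spin": 0,"gripper": 1},
    {"x": 0,"y": 0,"z": 0,"spin": 0,"gripper": 1},
    {"x": 0,"y": 0,"z": 0,"spin": 0,"gripper": 1},
    {"x": 0,"y": 0,"z": 0,"spin": 0,"gripper": 1},
    {"x": 0,"y": 0,"z": 0,"spin": 0,"gripper": 1},
    {"x": 0,"y": 0,"z": 0,"spin": 0,"gripper": 1},
    {"x": 0,"y": 0,"z": 0,"spin": 0,"gripper": 1},
    {"x": 0,"y": 0,"z": 0,"spin": 0,"gripper": 1},
    {"x": 0,"y": 0,"z": 0,"spin": 0,"gripper": 1},
  ],
)

```text
time: 38.85
eef_pos: [0.6196, 0.149, 0.1253]
tcp_rot: [0.865, 0.502, -0.0, -0.0]
contact_force: [-0.5, -0.1, -0.4]
opening: 0.169
finger_force: 78.2
```

```bash
python3 - <<'E'
from h import *
go(.6205,.1499,.1,-29.7)
E
```

```text
shift [ 1.2  0.3 25.3] len 25.3 spin 0.0 | yaw -29.68 j0/j5 [ 4.4 34.1] tilt [-0.0001 -0.    ] pos [0.6196 0.149  0.1253] t 38.85
```

Call:
step_arm(
  commands=[
    {"x": 1.2,"y": 0.3,"z": 5,"spin": 0,"gripper": 1},
    {"x": 0,"y": 0,"z": 5,"spin": 0,"gripper": 1},
    {"x": 0,"y": 0,"z": 5,"spin": 0,"gripper": 1},
    {"x": 0,"y": 0,"z": 5,"spin": 0,"gripper": 1},
    {"x": 0,"y": 0,"z": 4,"spin": 0,"gripper": 1},
    {"x": 0,"y": 0,"z": 4,"spin": 0,"gripper": 1},
    {"x": 0,"y": 0,"z": 4,"spin": 0,"gripper": 1},
    {"x": 0,"y": 0,"z": 4,"spin": 0,"gripper": 1},
    {"x": 0,"y": 0,"z": 2,"spin": 0,"gripper": 1},
    {"x": 0,"y": 0,"z": 0,"spin": 0,"gripper": 1},
  ],
)

```text
time: 39.85
eef_pos: [0.6203, 0.1499, 0.0869]
tcp_rot: [0.865, 0.502, -0.0, -0.0]
contact_force: [-0.6, -0.2, -1.3]
opening: 0.166
finger_force: 78.2
```

Call:
step_arm(
  commands=[
    {"x": 0,"y": 0,"z": 2,"spin": 0,"gripper": 1},
    {"x": 0,"y": 0,"z": 2,"spin": 0,"gripper": 1},
    {"x": 0,"y": 0,"z": 2,"spin": 0,"gripper": 1},
    {"x": 0,"y": 0,"z": 2,"spin": 0,"gripper": 1},
    {"x": 0,"y": 0,"z": 2,"spin": 0,"gripper": 1},
    {"x": 0,"y": 0,"z": 1,"spin": 0,"gripper": 1},
    {"x": 0,"y": 0,"z": 0,"spin": 0,"gripper": 1},
    {"x": 0,"y": 0,"z": 0,"spin": 0,"gripper": 1},
    {"x": 0,"y": 0,"z": 0,"spin": 0,"gripper": 1},
    {"x": 0,"y": 0,"z": 0,"spin": 0,"gripper": 1},
  ],
)

```text
time: 40.85
eef_pos: [0.6211, 0.1501, 0.0794]
tcp_rot: [0.865, 0.503, 0.0, 0.0]
contact_force: [-4.4, -0.4, 10.6]
opening: 0.163
finger_force: 79.8
```

Call:
step_arm(
  commands=[
    {"x": 0,"y": 0,"z": 1,"spin": 0,"gripper": 1},
    {"x": 0,"y": 0,"z": 1,"spin": 0,"gripper": 1},
    {"x": 0,"y": 0,"z": 1,"spin": 0,"gripper": 1},
    {"x": 0,"y": 0,"z": 0,"spin": 0,"gripper": 1},
    {"x": 0,"y": 0,"z": 0,"spin": 0,"gripper": 1},
    {"x": 0,"y": 0,"z": 0,"spin": 0,"gripper": 1},
    {"x": 0,"y": 0,"z": 0,"spin": 0,"gripper": 1},
    {"x": 0,"y": 0,"z": 0,"spin": 0,"gripper": 1},
    {"x": 0,"y": 0,"z": 0,"spin": 0,"gripper": 1},
    {"x": 0,"y": 0,"z": 0,"spin": 0,"gripper": 1},
  ],
)

```text
time: 41.85
eef_pos: [0.6212, 0.1501, 0.0771]
tcp_rot: [0.865, 0.503, 0.0, 0.0]
contact_force: [-6.3, -0.3, 13.4]
opening: 0.167
finger_force: 80.3
```

Near end of travel; twist clockwise 59 degrees.

Call:
step_arm(
  commands=[
    {"x": 0,"y": 0,"z": 0,"spin": 5,"gripper": 1},
    {"x": 0,"y": 0,"z": 0,"spin": 7,"gripper": 1},
    {"x": 0,"y": 0,"z": 0,"spin": 7,"gripper": 1},
    {"x": 0,"y": 0,"z": 0,"spin": 7,"gripper": 1},
    {"x": 0,"y": 0,"z": 0,"spin": 7,"gripper": 1},
    {"x": 0,"y": 0,"z": 0,"spin": 7,"gripper": 1},
    {"x": 0,"y": 0,"z": 0,"spin": 7,"gripper": 1},
    {"x": 0,"y": 0,"z": 0,"spin": 7,"gripper": 1},
    {"x": 0,"y": 0,"z": 0,"spin": 5,"gripper": 1},
    {"x": 0,"y": 0,"z": 0,"spin": 0,"gripper": 1},
  ],
)

```text
time: 42.85
eef_pos: [0.6228, 0.1502, 0.0776]
tcp_rot: [1.0, 0.011, 0.003, -0.0]
contact_force: [-2.5, 0.0, 11.7]
opening: 0.165
finger_force: 80.0
```

```bash
python3 - <<'E'
from h import *
go(.6205,.1499,.085,-88.7);s=get_state();print(s['contact_force'],s['wrist_torque'])
E
```

```text
shift [-2.3  0.3 -7.4] len 7.8 spin -0.1 | yaw -88.77 j0/j5 [ 4.5 93.3] tilt [0.005  0.0004] pos [0.6228 0.1502 0.0776] t 42.85
[-2.45884033  0.03559065 11.66399931] [-0.03335795  0.59425831 -0.05155826]
```

Call:
step_arm(
  commands=[
    {"x": 0,"y": 0,"z": -2,"spin": 0,"gripper": 1},
    {"x": 0,"y": 0,"z": -2,"spin": 0,"gripper": 1},
    {"x": 0,"y": 0,"z": -2,"spin": 0,"gripper": 1},
    {"x": 0,"y": 0,"z": -2,"spin": 0,"gripper": 1},
    {"x": 0,"y": 0,"z": -2,"spin": 0,"gripper": 1},
    {"x": 0,"y": 0,"z": -1,"spin": 0,"gripper": 1},
    {"x": 0,"y": 0,"z": 0,"spin": 0,"gripper": 1},
    {"x": 0,"y": 0,"z": 0,"spin": 0,"gripper": 1},
    {"x": 0,"y": 0,"z": 0,"spin": 0,"gripper": 1},
    {"x": 0,"y": 0,"z": 0,"spin": 0,"gripper": 1},
  ],
)

```text
time: 43.85
eef_pos: [0.622, 0.1501, 0.0857]
tcp_rot: [1.0, 0.011, 0.002, -0.0]
contact_force: [3.7, 0.7, 5.1]
opening: 0.165
finger_force: 79.4
```

Call:
step_arm(
  commands=[
    {"x": 0,"y": 0,"z": 0,"spin": 0,"gripper": -0.5},
    {"x": 0,"y": 0,"z": 0,"spin": 0,"gripper": -0.5},
    {"x": 0,"y": 0,"z": 0,"spin": 0,"gripper": -0.5},
    {"x": 0,"y": 0,"z": 0,"spin": 0,"gripper": -0.5},
    {"x": 0,"y": 0,"z": 0,"spin": 0,"gripper": -0.5},
    {"x": 0,"y": 0,"z": -20,"spin": 0,"gripper": -0.5},
    {"x": 0,"y": 0,"z": -40,"spin": 0,"gripper": -1},
    {"x": 0,"y": 0,"z": -40,"spin": 0,"gripper": -1},
    {"x": 0,"y": 0,"z": -20,"spin": 0,"gripper": -1},
    {"x": 0,"y": 0,"z": 0,"spin": 0,"gripper": -1},
  ],
)

```text
time: 44.85
eef_pos: [0.6227, 0.1502, 0.2092]
tcp_rot: [1.0, 0.012, 0.004, -0.0]
contact_force: [-0.6, -0.1, -0.1]
opening: 1.003
finger_force: 0.0
```

Call:
step_arm(
  commands=[
    {"x": 0,"y": 0,"z": 0,"spin": 0,"gripper": -1},
    {"x": -40,"y": 0,"z": 0,"spin": 0,"gripper": -1},
    {"x": -40,"y": 0,"z": 0,"spin": 0,"gripper": -1},
    {"x": -40,"y": 0,"z": 0,"spin": 0,"gripper": -1},
    {"x": 0,"y": 0,"z": 0,"spin": 0,"gripper": -1},
    {"x": 0,"y": 0,"z": 0,"spin": 0,"gripper": -1},
    {"x": 0,"y": 0,"z": 0,"spin": 0,"gripper": -1},
    {"x": 0,"y": 0,"z": 0,"spin": 0,"gripper": -1},
    {"x": 0,"y": 0,"z": 0,"spin": 0,"gripper": -1},
    {"x": 0,"y": 0,"z": 0,"spin": 0,"gripper": -1},
  ],
)

```text
time: 45.85
eef_pos: [0.5012, 0.1471, 0.2043]
tcp_rot: [1.0, 0.011, -0.0, -0.0]
contact_force: [0.3, -0.0, -0.7]
opening: 0.999
finger_force: 0.0
```

```bash
python3 - <<'E'
from h import *
go(.6205,.1499,.085,-88.7)
for n in ('top','wrist'):
    c=shot(n,'fin_'+n);W=cloud(c);hsv=cv2.cvtColor(c['color'],cv2.COLOR_RGB2HSV).astype(int);H,S,V=hsv[...,0],hsv[...,1],hsv[...,2]
    P=W[((H<6)|(H>174))&(S>150)&(V>100)];P=P[np.hypot(P[:,0]-.62,P[:,1]-.149)<.05]
    if len(P)>50: print(n,'wing',rect(P[P[:,2]>.08]),'z',np.round(np.nanpercentile(P[:,2],[20,50,90,97]),4))
    for y in (.033,-.099):
        x,yy=jig(.009,y);m=(S<60)&(V>150)&(W[...,2]>.026)&(abs(W[...,0]-x)<.04)&(abs(W[...,1]-yy)<.03)
        if m.sum()>50: print(n,'unit',rect(W[m]),round(x,4),round(yy,4))
E
```

```text
shift [ 1.194e+02 -1.000e-01  1.193e+02] len 168.8 spin 0.0 | yaw -88.69 j0/j5 [ 5.2 93.9] tilt [-0.  0.] pos [0.5012 0.1471 0.2043] t 45.85
top wing [620.9, 149.4, 49.3, 15.9, 1.3] z [0.0622 0.0647 0.09   0.0919]
top unit [632.5, -2.0, 61.1, 57.4, 1.3] 0.6324 -0.0023
top unit [636.2, -131.8, 65.6, 58.3, 4.2] 0.6353 -0.1343
wrist wing [619.7, 150.5, 50.3, 16.0, 1.5] z [0.0627 0.0636 0.0903 0.0911]
wrist unit [631.9, -2.1, 62.2, 59.9, 0.4] 0.6324 -0.0023
```

```bash
python3 - <<'E'
import cv2
im=cv2.imread('pics/fin_top.png');cv2.imwrite('pics/fin_c.png',cv2.resize(im[145:275,190:420],None,fx=3.4,fy=3.4,interpolation=cv2.INTER_CUBIC))
E
```

```text
(no output)
```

View pics/fin_c.png

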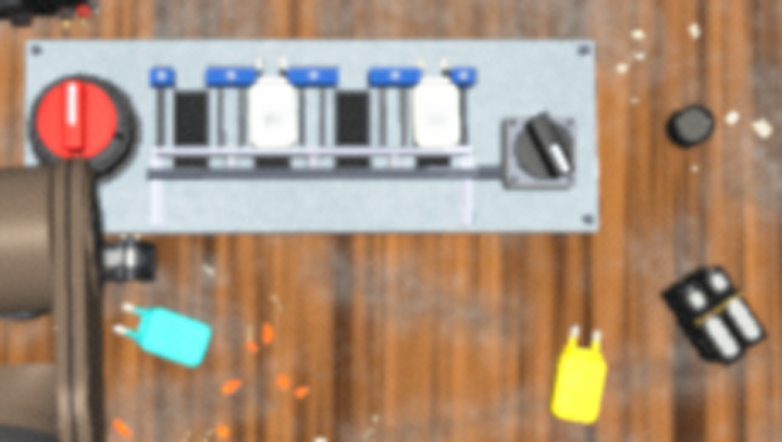

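The cap is locked with its wing along x (75,115). Both chargers are clamped home at (272,110) and (437,110), and the bystanders in view have not moved. Handing in.

```bash
python3 -c "
from plant import *
print(sign_off())"
```

```text
the job is handed in; nothing more can be done
None
```

The job is handed in after about 46 s of robot time: the cap is locked back in its socket, both chargers found (white; no black ones in view) are clamped home in nests 1 and 3, and the knob is at about 2.68 rad by camera. The stack and eyeglass look unmoved in the last picture; the radio was outside that crop but I never went near it, and no verdict came back.

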